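Clear the drying board: rods to the V-groove setter, sprue plugs through the reclaim flap

TASK

Clear the drying board. Lay each light brown clay rod in a V-groove of the white plaster rack, one to a groove, and slide it along under the steel bar until its end touches the blue stop; push each dark sprue plug through the yellow sprung flap into the green reclaim box, never over its walls, far enough that the flap swings shut behind it. Leave the cone, vase, blue pot, ring and brush where they are.

Things in the scene. Friction and masses are not known exactly. Their poses are not given: they have to be found in the camera images.
- rod1_center (a point): centre of a bone-dry, light brown clay rod: plain cylinder 22 mm in diameter, 130 mm long, 0.1 kg, its length along its own x axis (both ends alike); starts lying on the drying board. May be absent.
- rod2_center (a point): centre of a bone-dry, light brown clay rod: plain cylinder 22 mm in diameter, 130 mm long, 0.1 kg, its length along its own x axis (both ends alike); starts lying on the drying board. May be absent.
- rod3_center (a point): centre of a bone-dry, light brown clay rod: plain cylinder 22 mm in diameter, 130 mm long, 0.1 kg, its length along its own x axis (both ends alike); starts lying on the drying board. May be absent.
- plug1_center (a point): centre of a dark brown clay sprue plug: upright cylinder 36 mm in diameter, 32 mm tall, 0.06 kg, own z axis up at the start; starts standing on the drying board. May be absent.
- plug2_center (a point): centre of a dark brown clay sprue plug: upright cylinder 36 mm in diameter, 32 mm tall, 0.06 kg, own z axis up at the start; starts standing on the drying board. May be absent.
- plug3_center (a point): centre of a dark brown clay sprue plug: upright cylinder 36 mm in diameter, 32 mm tall, 0.06 kg, own z axis up at the start; starts standing on the drying board. May be absent.
- board: fixed wooden drying board lying on the table, 260 mm (its x) by 250 mm (its y), 12 mm thick; origin at the centre of its underside
- rack: white plaster block, fixed, 178 mm wide, x = -190 to 0 mm, top at 28 mm; origin on the table below the middle of the stop face. x axis along the grooves to the stop (away from the robot), z up. Three polished, slippery V-grooves, open above and at the robot's end, at y = +56, 0, -56 mm: 90 degrees, 17 mm wide, bottom at 22 mm, lips at 30.5 mm. Blue stop plate at the far end: face at x = 0, 12 mm thick, 66 mm tall.
- bar (a point): middle of the steel bar that bridges all grooves of the rack: it spans x = -54 to -38 mm in the rack's frame, underside 61 mm and top 68 mm above the table, on a post at each side. A rod in a groove (its top at 48.5 mm) slides under it but cannot be lowered through it, so it is laid in front of the bar.
- stop1 (a point): point on the stop face where the axis of a rod in the left (+y) groove meets it, 37.5 mm above the table; x axis along the groove into the stop, y left, z up. A rod that is home has its centre 65 mm before this point.
- stop2 (a point): point on the stop face where the axis of a rod in the middle groove meets it, 37.5 mm above the table; x axis along the groove into the stop, y left, z up. A rod that is home has its centre 65 mm before this point.
- stop3 (a point): point on the stop face where the axis of a rod in the right (-y) groove meets it, 37.5 mm above the table; x axis along the groove into the stop, y left, z up. A rod that is home has its centre 65 mm before this point.
- mouth (a point): point on the table in the middle of the mouth of the green fixed reclaim box; x axis points into the box, y to the left, z up. The box has no lid and its floor is level with the table: walls 45 mm tall, front wall x = -6 to 0 mm, mouth 62 mm wide; inside 120 mm wide and 200 mm long (x = 0 to 200 mm). Nothing spans the mouth, so fingers pointing down can follow a plug through and lift out.
- flap (a joint): yellow sprung flap, 57 mm wide, 40 mm tall, just behind the mouth; hinged about a vertical axis at the mouth's left edge (y = +29 mm). 0 = shut, grows to 1.6 rad as it swings into the box; a weak spring (0.5 N at mid-flap when shut, 2 N fully open) shuts it once nothing is within its 57 mm swing.
- cone: small white plaster cone, 38 mm across the foot, 50 mm tall, standing on the drying board; bystander, to be left where it is; origin at its underside
- vase: brown clay vase, 64 mm wide, 90 mm tall, beyond the rack; bystander, to be left where it is; origin at its underside
- pot: blue open cup, 90 mm wide, 100 mm tall, beyond the rack; bystander, to be left where it is; origin at its underside
- ring: white plaster ring, 80 mm wide, 30 mm tall, beyond the rack; bystander, to be left where it is; origin at its underside
- brush: brush lying between the robot and the rack; bystander, to be left where it is; origin at its underside

How it is judged:
At the end, for the whole second after the job is handed in: Every rod lies in a V-groove (within 4 mm and 0.05 rad of its axis), its end touching the stop (gap under 2.5 mm); every plug is on the table inside the reclaim box, its centre at least 24 mm past the mouth; the flap is shut (under 0.12 rad); all are at rest (((x of rod1_center in the frame of stop1 between -0.0675 and -0.0625 m and y of rod1_center in the frame of stop1 between -0.004 and 0.004 m and z of rod1_center in the frame of stop1 between -0.004 and 0.004 m and angle between the x axis of rod1_center and the x axis of stop1, either way round below 0.05 rad) or (x of rod1_center in the frame of stop2 between -0.0675 and -0.0625 m and y of rod1_center in the frame of stop2 between -0.004 and 0.004 m and z of rod1_center in the frame of stop2 between -0.004 and 0.004 m and angle between the x axis of rod1_center and the x axis of stop2, either way round below 0.05 rad) or (x of rod1_center in the frame of stop3 between -0.0675 and -0.0625 m and y of rod1_center in the frame of stop3 between -0.004 and 0.004 m and z of rod1_center in the frame of stop3 between -0.004 and 0.004 m and angle between the x axis of rod1_center and the x axis of stop3, either way round below 0.05 rad)) and ((x of rod2_center in the frame of stop1 between -0.0675 and -0.0625 m and y of rod2_center in the frame of stop1 between -0.004 and 0.004 m and z of rod2_center in the frame of stop1 between -0.004 and 0.004 m and angle between the x axis of rod2_center and the x axis of stop1, either way round below 0.05 rad) or (x of rod2_center in the frame of stop2 between -0.0675 and -0.0625 m and y of rod2_center in the frame of stop2 between -0.004 and 0.004 m and z of rod2_center in the frame of stop2 between -0.004 and 0.004 m and angle between the x axis of rod2_center and the x axis of stop2, either way round below 0.05 rad) or (x of rod2_center in the frame of stop3 between -0.0675 and -0.0625 m and y of rod2_center in the frame of stop3 between -0.004 and 0.004 m and z of rod2_center in the frame of stop3 between -0.004 and 0.004 m and angle between the x axis of rod2_center and the x axis of stop3, either way round below 0.05 rad)) and ((x of rod3_center in the frame of stop1 between -0.0675 and -0.0625 m and y of rod3_center in the frame of stop1 between -0.004 and 0.004 m and z of rod3_center in the frame of stop1 between -0.004 and 0.004 m and angle between the x axis of rod3_center and the x axis of stop1, either way round below 0.05 rad) or (x of rod3_center in the frame of stop2 between -0.0675 and -0.0625 m and y of rod3_center in the frame of stop2 between -0.004 and 0.004 m and z of rod3_center in the frame of stop2 between -0.004 and 0.004 m and angle between the x axis of rod3_center and the x axis of stop2, either way round below 0.05 rad) or (x of rod3_center in the frame of stop3 between -0.0675 and -0.0625 m and y of rod3_center in the frame of stop3 between -0.004 and 0.004 m and z of rod3_center in the frame of stop3 between -0.004 and 0.004 m and angle between the x axis of rod3_center and the x axis of stop3, either way round below 0.05 rad)) and x of plug1_center in the frame of mouth between 0.024 and 0.2 m and y of plug1_center in the frame of mouth between -0.06 and 0.06 m and height (world z) of each of plug1_center, plug2_center, plug3_center below 0.035 m and x of plug2_center in the frame of mouth between 0.024 and 0.2 m and y of plug2_center in the frame of mouth between -0.06 and 0.06 m and x of plug3_center in the frame of mouth between 0.024 and 0.2 m and y of plug3_center in the frame of mouth between -0.06 and 0.06 m and value of joint flap below 0.12 rad and linear speed of each of rod1, rod2, rod3, plug1, plug2, plug3 below 0.03 m/s).
It fails at once if a sprue plug is lifted or dropped into the reclaim box over its walls instead of through the flap ((x of plug1_center in the frame of mouth between 0.01 and 0.19 m and y of plug1_center in the frame of mouth between -0.055 and 0.055 m and height (world z) of plug1_center between 0.045 and 0.13 m) or (x of plug2_center in the frame of mouth between 0.01 and 0.19 m and y of plug2_center in the frame of mouth between -0.055 and 0.055 m and height (world z) of plug2_center between 0.045 and 0.13 m) or (x of plug3_center in the frame of mouth between 0.01 and 0.19 m and y of plug3_center in the frame of mouth between -0.055 and 0.055 m and height (world z) of plug3_center between 0.045 and 0.13 m)).
It fails at once if the cone, vase, pot, ring or brush is shifted more than 4 cm (distance of any of cone, vase, pot, ring, brush from where it was at the start of the episode above 0.04 m).
Of rod1, rod2, rod3 only 2 to 3 are there at a start; the rules pass over those that are not, and their reading is None.
Of plug1, plug2, plug3 only 2 to 3 are there at a start; the rules pass over those that are not, and their reading is None.
At some moment in a run one of plug1, plug2, plug3 may be knocked a few centimetres aside while the robot is not near it.
Once in a run the grip may slacken for a moment while it holds something.
It also fails if it takes over 210 s, if anything falls off the work surface, if the arm or the gripper's body presses on something with over 40 N, if the wrist force passes 120 N, or if a joint passes its speed limit or range.

ROBOT

A 6-joint arm with a two-finger parallel gripper is mounted at the origin on the work surface. World frame = base frame: x ahead of the robot, y to its left, z up, the work surface at z = 0. Lengths are in m, angles in rad, forces in N, time in s.
With the tool pointing down it reaches from about 0.3 to 0.775 m from the base axis. Payload 14.6 kg.
Tool frame: the origin (TCP) lies on the centre line of the jaws, within the pads' length; the fingertips stand ctrl.tcp_to_tips ahead of it and the grasp point (between the pads) lies 2 mm behind it (ctrl.tcp_to_tips is the distance from the TCP to the fingertips, in m); z points along the fingers, y is the line along which they close (so a half turn about z gives the same grasp; the last joint's range is limited). The gripper opens to 94 mm and grips with 3 to 60 N. Pads are 16 mm wide; open, the fingers measure 119 mm over their backs; the gripper's body (75 mm by 177 mm) begins 78 mm behind the grasp point.
Start: joints at [-1.21, 0.3, 1.521, -0, 1.321, -0.067], TCP at [0.228, -0.5, 0.222] pointing down, gripper open.
Joint ranges: [-3.03, 3.03], [-0.79, 2.21], [0.23, 2.52], [-1.04, 4.18], [0, 3.07], [-2.55, 2.55]. Speed limits (rad/s): [2.22, 2.22, 2.57, 3.14, 3.14, 3.14].

INTERFACE

Orientations are given as [roll, pitch, yaw] about the fixed x, y, z axes, in that order (R = Rz(yaw) Ry(pitch) Rx(roll)).
In Python, from station import telemetry, viewer, hand_in, ctrl gives the robot as it stands.
- The arm moves only by the tool step_arm, never from a script. Its argument "plan" is a list of rows, each an object of numbers: "dx", "dy", "dz": the shift along the tool's x, y, z scaled (see below); "rx", "ry", "rz": the turn, a rotation vector about the tool's x, y, z scaled (see below); "claw": the closure, from 0 (fully open) to 1 (shut). In form: [{"dx": .., "dy": .., "dz": .., "rx": .., "ry": .., "rz": .., "claw": ..}, ...]. A call has 1 to 10 rows; each row shifts and turns the commanded pose from where the row before left it, along the tool's axes as they then stand; what a row does not reach is not made up. The controller multiplies each number of a shift by 0.1 m and each number of a turn by 90 degrees. A row lasts 1/10 s, in which the tool goes at most 50 mm and 8.59 degrees, less where a joint would pass 70% of its speed; a pose out of reach is approached as far as the arm can. A call with a number of a shift or a turn outside -1 to 1 is refused whole. A call with a gripper value outside its range is refused whole. The fingers move at their own pace and stop on an object; "grip_force" is the grip in N (left out, the last holds). Time passes only in rows, so rows that do not move let the fingers close. It gives the time, the measured TCP pose, the force, the opening and the grip force at its end, in the units of the state.
- telemetry.get_obs(): the state, without advancing time (a new reading comes with each control period).
- viewer.camera(name): name is "scene" or "top" or "wrist"; returns a dict with "img" (384x512x3 uint8, red, green, blue), "z_map" (384x512 float32, m along the optical axis (not along the pixel's ray), 0 where there is no reading), "fx", "fy", "cx", "cy" (pixels), "dist" ([k1, k2, p1, p2, k3] as OpenCV has them; the pictures are not rectified), "R" (3x3) and "t" (3): a world point X has camera coordinates R X + t; the wrist camera has in their place "tool_from_camera" (4x4, takes a point from camera to tool coordinates, whose origin is the TCP and whose axes are the flange's). Camera axes: x right, y down, z forward; pixel columns grow to the right and rows downward; lengths in m; the calibration is good to about 2 mm. A picture is of the moment at which its call begins: read the wrist's pose just before it.
- hand_in(): hands the job in; it is judged then, once.
Trained networks look in a picture, given as the dict that the camera call returned (one of the last four; its "shot" number tells which), for a name from the list of things; names that differ only in an ending like _2 or _b are one class to them, and where a whole thing is asked for, a point or a joint stands for the part that bears it (a point fixed in the world has none). Each returns a list of dicts, best first, with "score" (0 to 1); they miss things now and then, are a little off and sometimes report something else, mostly with a low value. They report only what shows in the picture. A call takes as long as a camera call.
- viewer.recognise(target, picture): "rect" ([left, top, right, bottom] in pixels, round what is visible of it).
The state is a dict: "time_s": time; "qpos": joint angles; "joint_vel": joint speeds; "tau": joint torques, N m; "ee_pos": TCP position; "eef_rot": TCP orientation; "force": force on the tool from outside, world axes, zero at the start; "moment": the same for the moment, N m; "grip_width": finger opening in m; "grip_force": force on a finger pad.
Only numpy, scipy, OpenCV 4.12 (cv2) and the standard library are available. Lean on these libraries where they do the work, as an engineer would, in place of code of your own. Each camera call takes 0.05 s, during which the arm holds its last target. There are 200 camera calls.

## Working session

There is one attempt and no reset: what is moved stays moved. The work goes in short steps, Python scripts to look and compute and a tool call to move; the robot and the scene stay as the last step left them, time stands still between calls to the robot, and variables do not carry over. Pictures are saved under pics/ and viewed, at most 14 in all, crops included, and the job is handed in when it is done.

Besides the shell and the picture viewer there is one more tool, called after "Request:" by a JSON object that holds its "method" and its "body", one argument or row to a line. step_arm: Moves the arm, as the interface text tells. Shifts and turns lie within -1 to 1; 1 stands for 0.1 m of shift or 90 degrees of turn. Its arguments: {"type":"object","properties":{"plan":{"type":"array"},"grip_force":{"type":"number"}},"required":["plan"]}

```bash
mkdir -p pics; ls; cat > h.py <<'E'
import numpy as np, cv2
from station import telemetry, viewer, hand_in, ctrl
def shot(n,f=None):
    p=viewer.camera(n)
    if f: cv2.imwrite('pics/'+f,cv2.cvtColor(p['img'],cv2.COLOR_RGB2BGR))
    return p
def world(p,u,v,z=None):
    K=np.array([[p['fx'],0,p['cx']],[0,p['fy'],p['cy']],[0,0,1]])
    r=cv2.undistortPoints(np.array([[[u,v]]],float),K,np.array(p['dist'],float))[0,0]
    d=np.array([r[0],r[1],1.]); R=np.array(p['R']); t=np.array(p['t'])
    if z is None: return R.T@(d*p['z_map'][int(v),int(u)]-t)
    o=-R.T@t; w=R.T@d
    return o+w*(z-o[2])/w[2]
def pix(p,X):
    K=np.array([[p['fx'],0,p['cx']],[0,p['fy'],p['cy']],[0,0,1]])
    return cv2.projectPoints(np.array(X,float).reshape(-1,1,3),cv2.Rodrigues(np.array(p['R']))[0],np.array(p['t'],float),K,np.array(p['dist'],float))[0][:,0]
def cloud(p):
    K=np.array([[p['fx'],0,p['cx']],[0,p['fy'],p['cy']],[0,0,1]])
    v,u=np.mgrid[0:384,0:512]
    r=cv2.undistortPoints(np.stack([u,v],-1).reshape(-1,1,2).astype(float),K,np.array(p['dist'],float)).reshape(384,512,2)
    z=p['z_map'][...,None]
    return (np.concatenate([r*z,z],-1)-np.array(p['t']))@np.array(p['R'])
E
python3 - <<'E'
from h import *
o=telemetry.get_obs(); print({k:np.round(v,3) for k,v in o.items()}, ctrl.tcp_to_tips)
p=shot('top','top0.png'); s=shot('scene','scene0.png')
print(-np.array(p['R']).T@p['t'],p['fx'])
for n in ['rod1_center','plug1_center','board','rack','bar','flap','cone','vase','pot','ring','brush']:
    for q,nm in((p,'top'),):
        for r in viewer.recognise(n,q)[:5]:
            x=r['rect']; c=((x[0]+x[2])/2,(x[1]+x[3])/2); print(n,nm,round(r['score'],2),np.round(x),np.round(world(q,*c),3))
E
```

```text
pics
{'time_s': np.float64(0.0), 'qpos': array([-1.21 ,  0.3  ,  1.522, -0.   ,  1.321, -0.067]), 'joint_vel': array([ 0.   ,  0.   ,  0.   , -0.001,  0.002,  0.001]), 'tau': array([-1.0000e-03, -5.3181e+01, -3.5273e+01,  7.1000e-02,  2.4000e-02,
       -0.0000e+00]), 'ee_pos': array([ 0.228, -0.5  ,  0.222]), 'eef_rot': array([-3.14 , -0.   ,  0.428]), 'force': array([-0.897, -0.188,  0.176]), 'moment': array([-0.028, -0.014, -0.024]), 'grip_force': np.float64(0.0), 'grip_width': np.float64(0.094)} 0.017
[0.47653419 0.06225462 1.1290385 ] 363.36877721872366
rod1_center top 0.72 [204. 222. 218. 264.] [0.413 0.219 0.031]
board top 0.64 [147. 182. 231. 267.] [0.47  0.285 0.032]
rack top 0.74 [257. 167. 323. 238.] [ 0.533 -0.019  0.025]
rack top 0.5 [328. 118. 353. 144.] [ 0.759 -0.188 -0.001]
bar top 0.7 [255. 165. 321. 239.] [ 0.535 -0.013  0.025]
bar top 0.27 [288. 105. 316. 140.] [ 0.787 -0.064  0.008]
flap top 0.38 [383. 215. 399. 227.] [ 0.473 -0.325  0.04 ]
vase top 0.57 [226. 124. 245. 146.] [0.729 0.141 0.09 ]
pot top 0.63 [290. 102. 319. 138.] [ 0.795 -0.073  0.007]
pot top 0.37 [182. 219. 195. 266.] [0.416 0.288 0.033]
pot top 0.32 [174. 190. 185. 202.] [0.556 0.313 0.042]
ring top 0.58 [326. 119. 351. 146.] [ 0.756 -0.182 -0.002]
brush top 0.95 [244. 249. 311. 271.] [0.36  0.02  0.023]
brush top 0.68 [257. 165. 322. 236.] [ 0.539 -0.019  0.024]
brush top 0.38 [227. 124. 249. 147.] [0.728 0.132 0.084]
```

```bash
python3 - <<'E'
import cv2
a=cv2.imread('pics/top0.png')[95:295,130:430]; cv2.imwrite('pics/t0.png',cv2.resize(a,(800,533),interpolation=cv2.INTER_CUBIC))
E
```

```text
(no output)
```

View pics/t0.png

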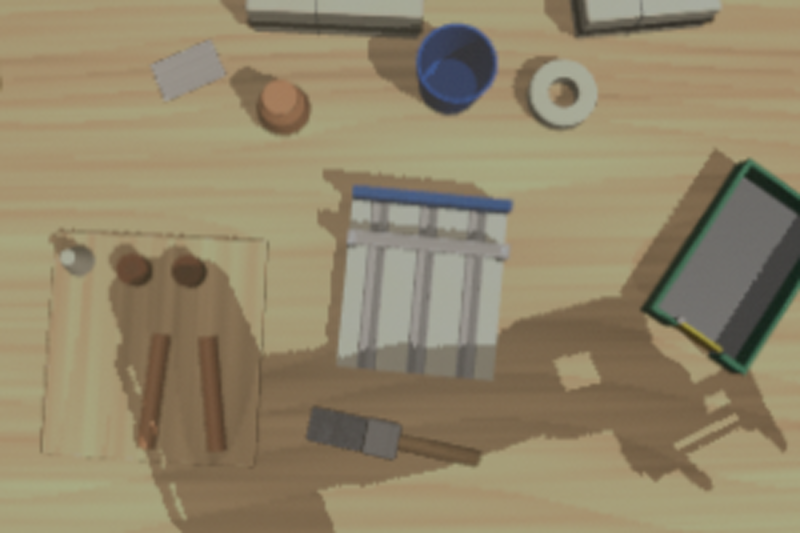

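View pics/scene0.png

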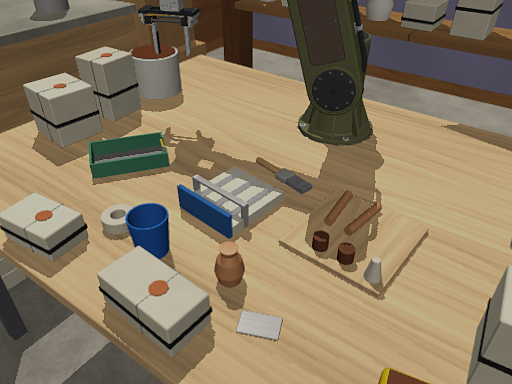

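Two rods, two plugs: in the crop, the rods are at (155,390) and (213,395), the plugs at (134,268) and (190,270), and the cone at (75,260). The rack is in the middle, and the box is on the right with its mouth facing the robot at (700,335).

```bash
python3 - <<'E'
from h import *
p=shot('top'); C=cloud(p); img=p['img'].astype(int); r,g,b=img[...,0],img[...,1],img[...,2]
def W(u,v,z): return np.round(world(p,130+u*.375,95+v*.375,z)[:2],3)
print('rack fl fr br(stop top l,r):',W(337,367,.028),W(495,380,.028),W(353,187,.066),W(511,204,.066))
print('box: frontleft, frontright, mouth l, r, backleft',W(645,308,.045),W(742,373,.045),W(677,320,.04),W(720,351,.04),W(748,163,.045))
print('board corners',W(52,232,.012),W(268,238,.012),W(255,466,.012),W(42,455,.012))
print('cone',W(75,260,.03))
m=(C[...,2]>.022)&(C[...,0]>.33)&(C[...,0]<.6)&(C[...,1]>.17)&(C[...,1]<.43)
n,l,st,ce=cv2.connectedComponentsWithStats(m.astype(np.uint8))
for i in range(1,n):
    if st[i,4]<25: continue
    v,u=np.nonzero(l==i); P=np.array([world(p,a,c,np.median(C[...,2][l==i])) for a,c in zip(u,v)])
    xy=P[:,:2]; c,(w,h),a=cv2.minAreaRect((xy*1000).astype(np.float32)); e,V=np.linalg.eigh(np.cov(xy.T))
    print(i,st[i],np.round(xy.mean(0),3),np.round(c,1),w,h,a,'zmax',C[...,2][l==i].max(),'ang',np.degrees(np.arctan2(V[1,1],V[0,1])))
m=(b>1.5*r)&(b>1.2*g)&(C[...,0]<.68)
v,u=np.nonzero(m);xy=np.array([world(p,a,c,.066) for a,c in zip(u,v)])[:,:2];e,V=np.linalg.eigh(np.cov(xy.T));print('stop',xy.mean(0),np.degrees(np.arctan2(V[1,1],V[0,1])),len(u))
E
```

```text
rack fl fr br(stop top l,r): [0.444 0.083] [ 0.427 -0.096] [0.643 0.062] [ 0.622 -0.113]
box: frontleft, frontright, mouth l, r, backleft [ 0.505 -0.265] [ 0.43  -0.376] [ 0.491 -0.304] [ 0.455 -0.353] [ 0.67  -0.394]
board corners [0.603 0.416] [0.593 0.162] [0.331 0.178] [0.344 0.426]
cone [0.568 0.383]
1 [152 187  12  11  97] [0.569 0.378] [568.2 380. ] 30.517793655395508 33.90873718261719 0.7115506529808044 zmax 0.06622821535548473 ang 67.52481993952465
2 [174 190  12  12 116] [0.557 0.313] [557.2 313.4] 33.87018585205078 33.27265548706055 89.43668365478516 zmax 0.04777652693466324 ang 54.755976050194576
3 [194 190  13  12 124] [0.556 0.251] [556.5 250.9] 36.46403121948242 33.16386795043945 89.41185760498047 zmax 0.049927626390863386 ang 75.24225893760017
4 [181 220  13  44 310] [0.418 0.292] [418.8 291.8] 23.236618041992188 131.50901794433594 83.0037841796875 zmax 0.039376037127705675 ang 173.24221006996584
5 [204 221  11  44 326] [0.415 0.226] [415.7 225.8] 130.4961395263672 22.267772674560547 4.314215183258057 zmax 0.04155523903332582 ang -175.59597166704995
stop [0.59093822 0.56060742] 93.71779735290872 558
```

```bash
cat >> h.py <<'E'
from scipy.spatial.transform import Rotation as Ro
def pose():
    o=telemetry.get_obs(); return np.array(o['ee_pos']),Ro.from_euler('xyz',o['eef_rot']).as_matrix()
def to(pts,yaw=None):
    """total tool-frame deltas (units of .1 m / 90 deg) through the points; the turn, if any, comes first"""
    P,R=pose()
    if yaw is not None:
        Rn=Ro.from_euler('xyz',[np.pi,0,yaw]).as_matrix(); rv=Ro.from_matrix(R.T@Rn).as_rotvec()
        print('turn',np.round(rv/(np.pi/2),3)); R=Rn
    for q in pts:
        print('shift',np.round(R.T@(np.array(q)-P)/.1,2)); P=np.array(q)
def wcam(f=None):
    P,R=pose(); p=shot('wrist',f); T=np.array(p['tool_from_camera']); Rc=R@T[:3,:3]; c=R@T[:3,3]+P
    p['R']=Rc.T; p['t']=-Rc.T@c; return p
E
python3 - <<'E'
from h import *
print(np.round(wcam()['tool_from_camera'],3))
to([(.40,-.27,.26)],.94)
E
```

```text
[[ 0.001 -0.962 -0.272  0.079]
 [ 1.     0.001 -0.     0.   ]
 [ 0.001 -0.272  0.962 -0.161]
 [ 0.     0.     0.     1.   ]]
turn [ 0.    -0.    -0.326]
shift [ 2.87  0.03 -0.38]
```

Request:
{"method": "step_arm", "body": {
  "plan": [
    {"rz": -0.082},
    {"rz": -0.082},
    {"rz": -0.081},
    {"rz": -0.081},
    {"dx": 0.4, "dz": -0.1},
    {"dx": 0.4, "dz": -0.1},
    {"dx": 0.4, "dz": -0.1},
    {"dx": 0.4, "dz": -0.1},
    {"dx": 0.4},
    {"dx": 0.4}
  ],
  "grip_force": 15
}}

```text
$.plan[0]: bad value
```

Request:
{"method": "step_arm", "body": {
  "plan": [
    {"dx": 0.4},
    {"dx": 0.07, "dy": 0.03},
    {},
    {}
  ]
}}

```text
$.plan[0]: bad value
```

```bash
python3 - <<'E'
from h import *
print(pose()[0]); p=wcam('w1.png'); C=cloud(p)
i=p['img'].astype(int);m=(i[...,1]>1.3*i[...,0])&(i[...,1]>1.2*i[...,2]);print(m.sum(),np.median(C[...,2][m]))
E
```

```text
[ 0.22817429 -0.50044091  0.22247646]
200 0.3199298663831815
```

View pics/w1.png

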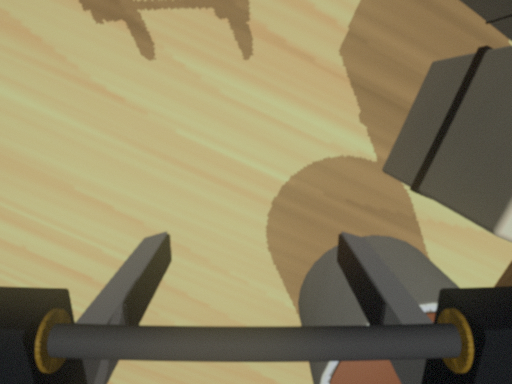

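The moves were refused because every key is needed. The picture shows a bucket under the right finger at about (370,300), so I'll lift first and then turn.

Request:
{"method": "step_arm", "body": {
  "plan": [
    {"dx": 0, "dy": 0, "dz": -0.3, "rx": 0, "ry": 0, "rz": 0, "claw": 0},
    {"dx": 0, "dy": 0, "dz": -0.3, "rx": 0, "ry": 0, "rz": 0, "claw": 0},
    {"dx": 0, "dy": 0, "dz": 0, "rx": 0, "ry": 0, "rz": -0.082, "claw": 0},
    {"dx": 0, "dy": 0, "dz": 0, "rx": 0, "ry": 0, "rz": -0.082, "claw": 0},
    {"dx": 0, "dy": 0, "dz": 0, "rx": 0, "ry": 0, "rz": -0.081, "claw": 0},
    {"dx": 0, "dy": 0, "dz": 0, "rx": 0, "ry": 0, "rz": -0.081, "claw": 0},
    {"dx": 0.4, "dy": 0, "dz": 0, "rx": 0, "ry": 0, "rz": 0, "claw": 0},
    {"dx": 0.4, "dy": 0, "dz": 0, "rx": 0, "ry": 0, "rz": 0, "claw": 0},
    {"dx": 0.4, "dy": 0, "dz": 0, "rx": 0, "ry": 0, "rz": 0, "claw": 0},
    {"dx": 0.4, "dy": 0, "dz": 0, "rx": 0, "ry": 0, "rz": 0, "claw": 0}
  ],
  "grip_force": 15
}}

```text
time_s: 1.8
ee_pos: [0.3232, -0.3699, 0.2825]
eef_rot: [3.141, 0.0, 0.939]
force: [1.6, 0.2, 0.5]
grip_width: 0.0934
grip_force: 0.0
```

Request:
{"method": "step_arm", "body": {
  "plan": [
    {"dx": 0.4, "dy": 0, "dz": 0.1, "rx": 0, "ry": 0, "rz": 0, "claw": 0},
    {"dx": 0.4, "dy": 0, "dz": 0.1, "rx": 0, "ry": 0, "rz": 0, "claw": 0},
    {"dx": 0.4, "dy": 0, "dz": 0, "rx": 0, "ry": 0, "rz": 0, "claw": 0},
    {"dx": 0.07, "dy": 0.03, "dz": 0, "rx": 0, "ry": 0, "rz": 0, "claw": 0},
    {"dx": 0, "dy": 0, "dz": 0, "rx": 0, "ry": 0, "rz": 0, "claw": 0},
    {"dx": 0, "dy": 0, "dz": 0, "rx": 0, "ry": 0, "rz": 0, "claw": 0}
  ]
}}

```text
time_s: 2.4
ee_pos: [0.3995, -0.2711, 0.2625]
eef_rot: [3.142, 0.0, 0.94]
force: [-0.0, 1.0, -0.1]
grip_width: 0.0942
grip_force: 0.0
```

```bash
python3 - <<'E'
from h import *
print(telemetry.get_obs()['time_s'],pose()[0]); p=wcam('w2.png')
E
```

```text
2.4 [ 0.39952111 -0.27112096  0.26247789]
```

View pics/w2.png

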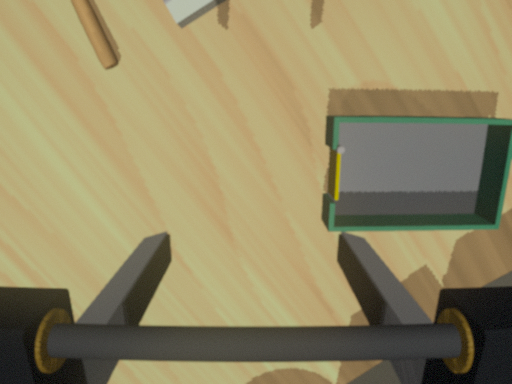

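The box shows with its front wall at u≈328, running from v=116 to 230, and the yellow flap at (337,150–200), almost aligned with the tool.

```bash
python3 - <<'E'
from h import *
p=wcam()
A=world(p,328,116,.045);B=world(p,325,230,.045);D=world(p,511,119,.045);E=world(p,499,229,.045)
h=world(p,340,149,.042);k=world(p,336,200,.04)
for x in (A,B,D,E,h,k): print(np.round(x,4))
print('front',A-B,'len',np.linalg.norm(A-B))
for a,b in((B,A),(E,D)): d=a-b;print('yaw from y',np.degrees(np.arctan2(-d[0],d[1])))
for a,b in((A,D),(B,E)): d=b-a;print('yaw x',np.degrees(np.arctan2(d[1],d[0])),np.linalg.norm(d))
i=p['img'].astype(int);m=(i[...,0]>1.5*i[...,2]+30)&(i[...,1]>1.4*i[...,2]+20)&(i[...,0]>130);m[:, :325]=0;m[:,350:]=0
v,u=np.nonzero(m);print(len(u),u.min(),u.max(),v.min(),v.max())
to([(.50,.21,.28)],.94)
E
```

```text
[ 0.5013 -0.2665  0.045 ]
[ 0.4274 -0.3741  0.045 ]
[ 0.6706 -0.3894  0.045 ]
[ 0.6014 -0.5016  0.045 ]
[ 0.493  -0.3049  0.042 ]
[ 0.4577 -0.3527  0.04  ]
front [0.07394824 0.10752315 0.        ] len 0.1304973957972652
yaw from y 145.48204272694855
yaw from y 148.32474935545204
yaw x -35.975545036646885 0.20912820441524763
yaw x -36.241272413074526 0.2156959367462863
193 334 340 153 200
turn [ 0.     0.    -0.001]
shift [ 4.48 -2.03 -0.18]
```

```bash
python3 - <<'E'
from h import *
to([(.52,.30,.28)],.951)
E
```

```text
turn [ 0.     0.    -0.008]
shift [ 5.35 -2.34 -0.18]
```

Request:
{"method": "step_arm", "body": {
  "plan": [
    {"dx": 0.4, "dy": -0.18, "dz": -0.1, "rx": 0, "ry": 0, "rz": -0.008, "claw": 0.3},
    {"dx": 0.4, "dy": -0.18, "dz": -0.08, "rx": 0, "ry": 0, "rz": 0, "claw": 0.3},
    {"dx": 0.4, "dy": -0.18, "dz": 0, "rx": 0, "ry": 0, "rz": 0, "claw": 0.3},
    {"dx": 0.4, "dy": -0.18, "dz": 0, "rx": 0, "ry": 0, "rz": 0, "claw": 0.3},
    {"dx": 0.4, "dy": -0.18, "dz": 0, "rx": 0, "ry": 0, "rz": 0, "claw": 0.3},
    {"dx": 0.4, "dy": -0.18, "dz": 0, "rx": 0, "ry": 0, "rz": 0, "claw": 0.3},
    {"dx": 0.4, "dy": -0.18, "dz": 0, "rx": 0, "ry": 0, "rz": 0, "claw": 0.3},
    {"dx": 0.4, "dy": -0.18, "dz": 0, "rx": 0, "ry": 0, "rz": 0, "claw": 0.3},
    {"dx": 0.4, "dy": -0.18, "dz": 0, "rx": 0, "ry": 0, "rz": 0, "claw": 0.3},
    {"dx": 0.4, "dy": -0.18, "dz": 0, "rx": 0, "ry": 0, "rz": 0, "claw": 0.3}
  ]
}}

```text
time_s: 3.5
ee_pos: [0.486, 0.1605, 0.2806]
eef_rot: [3.141, -0.0, 0.951]
force: [0.3, -0.7, -0.7]
grip_width: 0.0659
grip_force: 0.0
```

Request:
{"method": "step_arm", "body": {
  "plan": [
    {"dx": 0.4, "dy": -0.18, "dz": 0, "rx": 0, "ry": 0, "rz": 0, "claw": 0.3},
    {"dx": 0.4, "dy": -0.18, "dz": 0, "rx": 0, "ry": 0, "rz": 0, "claw": 0.3},
    {"dx": 0.4, "dy": -0.18, "dz": 0, "rx": 0, "ry": 0, "rz": 0, "claw": 0.3},
    {"dx": 0.15, "dy": 0, "dz": 0, "rx": 0, "ry": 0, "rz": 0, "claw": 0.3},
    {"dx": 0, "dy": 0, "dz": 0, "rx": 0, "ry": 0, "rz": 0, "claw": 0.3},
    {"dx": 0, "dy": 0, "dz": 0, "rx": 0, "ry": 0, "rz": 0, "claw": 0.3}
  ]
}}

```text
time_s: 4.1
ee_pos: [0.5201, 0.2998, 0.2801]
eef_rot: [-3.141, 0.001, 0.951]
force: [0.4, -0.0, -1.2]
grip_width: 0.0659
grip_force: 0.0
```

```bash
cat >> h.py <<'E'
def things(p,zlo=.022,box=(.3,.66,.16,.45),area=150):
    C=cloud(p); m=(C[...,2]>zlo)&(C[...,2]<.08)&(C[...,0]>box[0])&(C[...,0]<box[1])&(C[...,1]>box[2])&(C[...,1]<box[3])
    m=cv2.morphologyEx(m.astype(np.uint8),cv2.MORPH_OPEN,np.ones((3,3),np.uint8))
    n,l,st,ce=cv2.connectedComponentsWithStats(m); res=[]
    for i in range(1,n):
        if st[i,4]<area: continue
        xy=C[l==i]; z=np.percentile(xy[:,2],90); t=xy[xy[:,2]>z-.012]
        c,(w,h),a=cv2.minAreaRect((t[:,:2]*1000).astype(np.float32)); e,V=np.linalg.eigh(np.cov(t[:,:2].T))
        res.append((np.array(c)/1000,np.arctan(V[1,1]/V[0,1]),z)); col=p['img'][l==i].mean(0)
        print('n',st[i,4],'rect',np.round(c,1),np.round([w,h]),'mean',np.round(t[:,:2].mean(0)*1000,1),'yaw',round(res[-1][1],3),'ztop',round(z,3),'rgb',col.astype(int))
    return res
E
python3 - <<'E'
from h import *
print(pose()[0]); p=wcam('w3.png'); things(p)
for n in ('plug1_center','rod1_center'):
    for r in viewer.recognise(n,p)[:4]:
        x=r['rect'];print(n,round(r['score'],2),np.round(x),np.round(world(p,(x[0]+x[2])/2,(x[1]+x[3])/2),3))
E
```

```text
[0.52013286 0.29977544 0.28013217]
n 672 rect [571.2 384.6] [22. 22.] mean [570.5 384.1] yaw 1.119 ztop 0.061 rgb [145 141 120]
n 819 rect [557.8 316. ] [35. 36.] mean [558.1 316.2] yaw 1.343 ztop 0.044 rgb [128  92  60]
n 800 rect [555.7 252.8] [36. 35.] mean [555.9 253.8] yaw 1.404 ztop 0.044 rgb [126  94  61]
n 1722 rect [419.5 294. ] [ 22. 131.] mean [421.9 295. ] yaw -0.136 ztop 0.033 rgb [165 125  81]
n 1451 rect [416.9 227. ] [130.  23.] mean [423.1 229.1] yaw 0.1 ztop 0.033 rgb [173 132  86]
plug1_center 0.6 [300. 247. 454. 384.] [0.566 0.364 0.441]
rod1_center 0.95 [188. 223. 266. 292.] [0.424 0.226 0.033]
rod1_center 0.71 [146. 188. 240. 245.] [0.423 0.295 0.034]
```

View pics/w3.png

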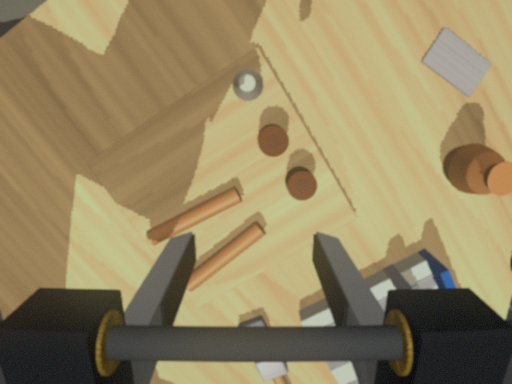

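Two plugs are in view, at (273,140) and (301,183), with the cone at (248,84) and the rods at (195,215) and (225,255). Depth agrees with the known sizes. I'll take the nearer plug first.

```bash
python3 - <<'E'
from h import *
to([(.556,.253,.28),(.556,.253,.034)],.951)
E
```

```text
turn [ 0. -0. -0.]
shift [-0.17  0.56  0.01]
shift [ 0.   -0.    2.46]
```

Request:
{"method": "step_arm", "body": {
  "plan": [
    {"dx": -0.17, "dy": 0.3, "dz": 0, "rx": 0, "ry": 0, "rz": 0, "claw": 0.3},
    {"dx": 0, "dy": 0.26, "dz": 0, "rx": 0, "ry": 0, "rz": 0, "claw": 0.3},
    {"dx": 0, "dy": 0, "dz": 0.4, "rx": 0, "ry": 0, "rz": 0, "claw": 0.3},
    {"dx": 0, "dy": 0, "dz": 0.4, "rx": 0, "ry": 0, "rz": 0, "claw": 0.3},
    {"dx": 0, "dy": 0, "dz": 0.4, "rx": 0, "ry": 0, "rz": 0, "claw": 0.3},
    {"dx": 0, "dy": 0, "dz": 0.4, "rx": 0, "ry": 0, "rz": 0, "claw": 0.3},
    {"dx": 0, "dy": 0, "dz": 0.4, "rx": 0, "ry": 0, "rz": 0, "claw": 0.3},
    {"dx": 0, "dy": 0, "dz": 0.25, "rx": 0, "ry": 0, "rz": 0, "claw": 0.3},
    {"dx": 0, "dy": 0, "dz": 0.2, "rx": 0, "ry": 0, "rz": 0, "claw": 0.3},
    {"dx": 0, "dy": 0, "dz": 0.02, "rx": 0, "ry": 0, "rz": 0, "claw": 0.3}
  ]
}}

```text
time_s: 5.25
ee_pos: [0.5546, 0.2534, 0.0314]
eef_rot: [-3.14, 0.003, 0.951]
force: [0.5, 0.1, 0.6]
grip_width: 0.0657
grip_force: 0.0
```

Request:
{"method": "step_arm", "body": {
  "plan": [
    {"dx": 0, "dy": 0, "dz": 0, "rx": 0, "ry": 0, "rz": 0, "claw": 1},
    {"dx": 0, "dy": 0, "dz": 0, "rx": 0, "ry": 0, "rz": 0, "claw": 1},
    {"dx": 0, "dy": 0, "dz": 0, "rx": 0, "ry": 0, "rz": 0, "claw": 1},
    {"dx": 0, "dy": 0, "dz": 0, "rx": 0, "ry": 0, "rz": 0, "claw": 1},
    {"dx": 0, "dy": 0, "dz": 0, "rx": 0, "ry": 0, "rz": 0, "claw": 1},
    {"dx": 0, "dy": 0, "dz": 0, "rx": 0, "ry": 0, "rz": 0, "claw": 1}
  ],
  "grip_force": 20
}}

```text
time_s: 5.85
ee_pos: [0.5561, 0.2548, 0.0343]
eef_rot: [3.141, -0.001, 0.952]
force: [-0.8, -2.0, 6.5]
grip_width: 0.0359
grip_force: 20.0
```

```bash
python3 - <<'E'
from h import *
print(pose()[0])
M=np.array([.469,-.324]); X=np.array([.814,-.581])
a=M-.062*X
P=pose()[0]
to([(P[0],P[1],.18),(*a,.18),(*a,.023),(*(M+.14*X),.023)])
E
```

```text
[0.55606094 0.25479124 0.03432067]
shift [ 0.    0.   -1.46]
shift [-5.22  2.03 -0.  ]
shift [-0.   -0.    1.57]
shift [-0.    2.02  0.  ]
```

Request:
{"method": "step_arm", "body": {
  "plan": [
    {"dx": 0, "dy": 0, "dz": -0.36, "rx": 0, "ry": 0, "rz": 0, "claw": 1},
    {"dx": 0, "dy": 0, "dz": -0.4, "rx": 0, "ry": 0, "rz": 0, "claw": 1},
    {"dx": 0, "dy": 0, "dz": -0.4, "rx": 0, "ry": 0, "rz": 0, "claw": 1},
    {"dx": 0, "dy": 0, "dz": -0.3, "rx": 0, "ry": 0, "rz": 0, "claw": 1},
    {"dx": -0.2, "dy": 0.1, "dz": 0, "rx": 0, "ry": 0, "rz": 0, "claw": 1},
    {"dx": -0.37, "dy": 0.145, "dz": 0, "rx": 0, "ry": 0, "rz": 0, "claw": 1},
    {"dx": -0.37, "dy": 0.145, "dz": 0, "rx": 0, "ry": 0, "rz": 0, "claw": 1},
    {"dx": -0.37, "dy": 0.145, "dz": 0, "rx": 0, "ry": 0, "rz": 0, "claw": 1},
    {"dx": -0.37, "dy": 0.145, "dz": 0, "rx": 0, "ry": 0, "rz": 0, "claw": 1},
    {"dx": -0.37, "dy": 0.145, "dz": 0, "rx": 0, "ry": 0, "rz": 0, "claw": 1}
  ]
}}

```text
time_s: 6.85
ee_pos: [0.5034, 0.0385, 0.1795]
eef_rot: [3.141, -0.0, 0.953]
force: [0.4, -0.6, -1.1]
grip_width: 0.0354
grip_force: 20.0
```

Request:
{"method": "step_arm", "body": {
  "plan": [
    {"dx": -0.37, "dy": 0.145, "dz": 0, "rx": 0, "ry": 0, "rz": 0, "claw": 1},
    {"dx": -0.37, "dy": 0.145, "dz": 0, "rx": 0, "ry": 0, "rz": 0, "claw": 1},
    {"dx": -0.37, "dy": 0.145, "dz": 0, "rx": 0, "ry": 0, "rz": 0, "claw": 1},
    {"dx": -0.37, "dy": 0.145, "dz": 0, "rx": 0, "ry": 0, "rz": 0, "claw": 1},
    {"dx": -0.37, "dy": 0.145, "dz": 0, "rx": 0, "ry": 0, "rz": 0, "claw": 1},
    {"dx": -0.37, "dy": 0.145, "dz": 0, "rx": 0, "ry": 0, "rz": 0, "claw": 1},
    {"dx": -0.37, "dy": 0.145, "dz": 0, "rx": 0, "ry": 0, "rz": 0, "claw": 1},
    {"dx": -0.37, "dy": 0.145, "dz": 0, "rx": 0, "ry": 0, "rz": 0, "claw": 1},
    {"dx": -0.21, "dy": 0.045, "dz": 0, "rx": 0, "ry": 0, "rz": 0, "claw": 1},
    {"dx": 0, "dy": 0, "dz": 0, "rx": 0, "ry": 0, "rz": 0, "claw": 1}
  ]
}}

```text
time_s: 7.85
ee_pos: [0.4175, -0.2902, 0.1793]
eef_rot: [-3.141, 0.0, 0.95]
force: [-0.1, 0.7, -0.8]
grip_width: 0.0358
grip_force: 20.0
```

```bash
python3 - <<'E'
from h import *
o=telemetry.get_obs(); print(o['time_s'],pose()[0],o['grip_width'],o['grip_force'])
M=np.array([.469,-.324]); X=np.array([.814,-.581])
a=M-.062*X
to([(*a,.18),(*a,.023),(*(M+.14*X),.023)],.951)
E
```

```text
7.85 [ 0.4174527  -0.29019827  0.17927019] 0.035835707937127544 19.999516010284424
turn [-0.     0.    -0.001]
shift [ 0.02 -0.   -0.01]
shift [ 0.   -0.    1.57]
shift [-0.    2.02  0.  ]
```

Request:
{"method": "step_arm", "body": {
  "plan": [
    {"dx": 0.02, "dy": 0, "dz": 0.4, "rx": 0, "ry": 0, "rz": 0, "claw": 1},
    {"dx": 0, "dy": 0, "dz": 0.4, "rx": 0, "ry": 0, "rz": 0, "claw": 1},
    {"dx": 0, "dy": 0, "dz": 0.4, "rx": 0, "ry": 0, "rz": 0, "claw": 1},
    {"dx": 0, "dy": 0, "dz": 0.2, "rx": 0, "ry": 0, "rz": 0, "claw": 1},
    {"dx": 0, "dy": 0, "dz": 0.14, "rx": 0, "ry": 0, "rz": 0, "claw": 1},
    {"dx": 0, "dy": 0, "dz": 0.02, "rx": 0, "ry": 0, "rz": 0, "claw": 1},
    {"dx": 0, "dy": 0, "dz": 0, "rx": 0, "ry": 0, "rz": 0, "claw": 1}
  ]
}}

```text
time_s: 8.55
ee_pos: [0.4201, -0.2866, 0.0241]
eef_rot: [3.141, 0.0, 0.953]
force: [0.7, -0.5, 0.1]
grip_width: 0.0355
grip_force: 20.0
```

```bash
python3 - <<'E'
from h import *
o=telemetry.get_obs(); print(o['time_s'],pose()[0],o['grip_width'],o['force'])
M=np.array([.469,-.324]); X=np.array([.814,-.581])
to([(*(M+.14*X),.0235)],.951)
p=wcam('w4.png'); print(np.round(things(p,.01,(.35,.7,-.55,-.2)),3) if 0 else '')
E
```

```text
8.55 [ 0.42012857 -0.28660245  0.02408442] 0.03548652403281939 [ 0.72842571 -0.48248967  0.05666971]
turn [0.    0.    0.001]
shift [-0.02  2.02  0.01]
```

View pics/w4.png

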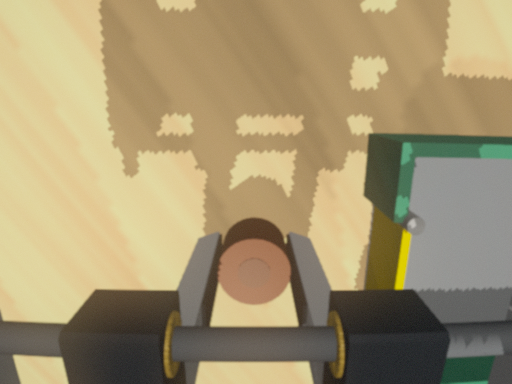

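The plug is held centrally between the fingers at (255,270), and the flap hinge post is at (415,225). I'll drive it through the mouth.

Request:
{"method": "step_arm", "body": {
  "plan": [
    {"dx": -0.02, "dy": 0.2, "dz": 0, "rx": 0, "ry": 0, "rz": 0, "claw": 1},
    {"dx": 0, "dy": 0.2, "dz": 0, "rx": 0, "ry": 0, "rz": 0, "claw": 1},
    {"dx": 0, "dy": 0.2, "dz": 0, "rx": 0, "ry": 0, "rz": 0, "claw": 1},
    {"dx": 0, "dy": 0.2, "dz": 0, "rx": 0, "ry": 0, "rz": 0, "claw": 1},
    {"dx": 0, "dy": 0.2, "dz": 0, "rx": 0, "ry": 0, "rz": 0, "claw": 1},
    {"dx": 0, "dy": 0.2, "dz": 0, "rx": 0, "ry": 0, "rz": 0, "claw": 1},
    {"dx": 0, "dy": 0.2, "dz": 0, "rx": 0, "ry": 0, "rz": 0, "claw": 1},
    {"dx": 0, "dy": 0.2, "dz": 0, "rx": 0, "ry": 0, "rz": 0, "claw": 1},
    {"dx": 0, "dy": 0.2, "dz": 0, "rx": 0, "ry": 0, "rz": 0, "claw": 1},
    {"dx": 0, "dy": 0.2, "dz": 0.01, "rx": 0, "ry": 0, "rz": 0, "claw": 1}
  ]
}}

```text
time_s: 9.6
ee_pos: [0.5826, -0.4049, 0.0242]
eef_rot: [3.14, 0.0, 0.952]
force: [-0.6, 0.8, -1.5]
grip_width: 0.0357
grip_force: 20.0
```

```bash
python3 - <<'E'
from h import *
M=np.array([.469,-.324]); X=np.array([.814,-.581]); Y=np.array([.581,.814])
o=telemetry.get_obs(); P=pose()[0]; print(P,(P[:2]-M)@X,(P[:2]-M)@Y,o['grip_width'],o['force'])
E
```

```text
[ 0.58256679 -0.40493305  0.02415599] 0.13946546983734712 0.00010280353949189564 0.03573309492374522 [-0.56180833  0.79123857 -1.52655842]
```

Request:
{"method": "step_arm", "body": {
  "plan": [
    {"dx": 0, "dy": 0, "dz": 0.01, "rx": 0, "ry": 0, "rz": 0, "claw": 1},
    {"dx": 0, "dy": 0, "dz": 0, "rx": 0, "ry": 0, "rz": 0, "claw": 0.45},
    {"dx": 0, "dy": 0, "dz": 0, "rx": 0, "ry": 0, "rz": 0, "claw": 0.45},
    {"dx": 0, "dy": 0, "dz": 0, "rx": 0, "ry": 0, "rz": 0, "claw": 0.45},
    {"dx": 0, "dy": 0, "dz": -0.1, "rx": 0, "ry": 0, "rz": 0, "claw": 0.45},
    {"dx": 0, "dy": 0, "dz": -0.3, "rx": 0, "ry": 0, "rz": 0, "claw": 0.45},
    {"dx": 0, "dy": 0, "dz": -0.4, "rx": 0, "ry": 0, "rz": 0, "claw": 0.45},
    {"dx": 0, "dy": 0, "dz": -0.4, "rx": 0, "ry": 0, "rz": 0, "claw": 0.45},
    {"dx": 0, "dy": 0, "dz": -0.4, "rx": 0, "ry": 0, "rz": 0, "claw": 0.45},
    {"dx": 0, "dy": 0, "dz": -0.4, "rx": 0, "ry": 0, "rz": 0, "claw": 0.45}
  ]
}}

```text
time_s: 10.6
ee_pos: [0.5811, -0.404, 0.2244]
eef_rot: [3.141, -0.0, 0.952]
force: [0.2, 0.7, 0.2]
grip_width: 0.0515
grip_force: 0.0
```

```bash
python3 - <<'E'
from h import *
p=wcam('w5.png'); things(p,.02,(.35,.7,-.55,-.2),100)
t=shot('top'); things(t,.022,area=20)
to([(.52,.24,.25)])
E
```

```text
n 4856 rect [ 554.  -386.3] [133. 213.] mean [ 555.3 -365.9] yaw -0.463 ztop 0.045 rgb [103 133  94]
n 945 rect [ 580.6 -405.9] [36. 35.] mean [ 581.5 -405.4] yaw 0.918 ztop 0.032 rgb [138  96  74]
n 1216 rect [ 543.8 -456.2] [  7. 101.] mean [ 544.1 -455.3] yaw -0.621 ztop 0.044 rgb [ 84 120  90]
n 97 rect [569.3 380.8] [17. 21.] mean [570.  381.4] yaw -0.082 ztop 0.062 rgb [140 134 115]
n 117 rect [557.6 314.9] [34. 31.] mean [557.7 314.6] yaw 0.104 ztop 0.046 rgb [87 68 50]
n 303 rect [418.9 293.1] [ 23. 131.] mean [418.4 292. ] yaw -0.113 ztop 0.035 rgb [116  88  63]
n 324 rect [415.5 227.1] [131.  22.] mean [415.5 226.1] yaw 0.076 ztop 0.035 rgb [114  86  62]
shift [ 4.89 -4.25 -0.25]
```

View pics/w5.png

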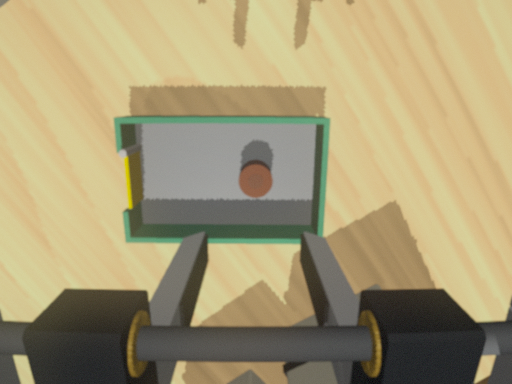

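The plug stands in the box at (256,180) and the flap is shut at (128,180). Now the second plug.

```bash
python3 - <<'E'
from h import *
to([(.558,.316,.20)],.951)
E
```

```text
turn [0.007 0.    0.001]
shift [ 5.73 -4.39  0.3 ]
```

Request:
{"method": "step_arm", "body": {
  "plan": [
    {"dx": 0.2, "dy": -0.15, "dz": 0, "rx": 0, "ry": 0, "rz": 0, "claw": 0.3},
    {"dx": 0.35, "dy": -0.27, "dz": 0, "rx": 0, "ry": 0, "rz": 0, "claw": 0.3},
    {"dx": 0.35, "dy": -0.27, "dz": 0, "rx": 0, "ry": 0, "rz": 0, "claw": 0.3},
    {"dx": 0.35, "dy": -0.27, "dz": 0, "rx": 0, "ry": 0, "rz": 0, "claw": 0.3},
    {"dx": 0.35, "dy": -0.27, "dz": 0, "rx": 0, "ry": 0, "rz": 0, "claw": 0.3},
    {"dx": 0.35, "dy": -0.27, "dz": 0, "rx": 0, "ry": 0, "rz": 0, "claw": 0.3},
    {"dx": 0.35, "dy": -0.27, "dz": 0, "rx": 0, "ry": 0, "rz": 0, "claw": 0.3},
    {"dx": 0.35, "dy": -0.27, "dz": 0, "rx": 0, "ry": 0, "rz": 0, "claw": 0.3},
    {"dx": 0.35, "dy": -0.27, "dz": 0, "rx": 0, "ry": 0, "rz": 0, "claw": 0.3},
    {"dx": 0.35, "dy": -0.27, "dz": 0, "rx": 0, "ry": 0, "rz": 0, "claw": 0.3}
  ]
}}

```text
time_s: 11.7
ee_pos: [0.5647, 0.02, 0.2218]
eef_rot: [3.141, -0.0, 0.952]
force: [1.1, 0.8, 0.4]
grip_width: 0.0656
grip_force: 0.0
```

Request:
{"method": "step_arm", "body": {
  "plan": [
    {"dx": 0.35, "dy": -0.27, "dz": 0.05, "rx": 0, "ry": 0, "rz": 0, "claw": 0.3},
    {"dx": 0.35, "dy": -0.27, "dz": 0.05, "rx": 0, "ry": 0, "rz": 0, "claw": 0.3},
    {"dx": 0.35, "dy": -0.27, "dz": 0.05, "rx": 0, "ry": 0, "rz": 0, "claw": 0.3},
    {"dx": 0.35, "dy": -0.27, "dz": 0.05, "rx": 0, "ry": 0, "rz": 0, "claw": 0.3},
    {"dx": 0.35, "dy": -0.27, "dz": 0.05, "rx": 0, "ry": 0, "rz": 0, "claw": 0.3},
    {"dx": 0.35, "dy": -0.27, "dz": 0.05, "rx": 0, "ry": 0, "rz": 0, "claw": 0.3},
    {"dx": 0.28, "dy": -0.19, "dz": 0, "rx": 0, "ry": 0, "rz": 0, "claw": 0.3},
    {"dx": 0, "dy": 0, "dz": 0, "rx": 0, "ry": 0, "rz": 0, "claw": 0.3}
  ]
}}

```text
time_s: 12.5
ee_pos: [0.5547, 0.3207, 0.1911]
eef_rot: [-3.141, 0.0, 0.956]
force: [-0.2, -0.1, -1.0]
grip_width: 0.0658
grip_force: 0.0
```

```bash
python3 - <<'E'
from h import *
p=wcam(); things(p)
to([(.558,.316,.20),(.558,.316,.034)],.951)
E
```

```text
n 963 rect [571.  384.7] [22. 21.] mean [571.8 384.7] yaw 1.503 ztop 0.061 rgb [129 122 102]
n 1283 rect [558.  315.7] [36. 35.] mean [558.6 316.7] yaw 1.036 ztop 0.044 rgb [131  95  63]
n 537 rect [468.  287.4] [22. 34.] mean [472.7 287.6] yaw 0.182 ztop 0.033 rgb [169 129  84]
n 340 rect [380.6 306.2] [43. 17.] mean [382.3 304.3] yaw 0.231 ztop 0.033 rgb [154 113  72]
n 1188 rect [440.4 229.3] [84. 22.] mean [448.5 232.8] yaw 0.023 ztop 0.033 rgb [162 122  79]
turn [-0.     0.     0.003]
shift [-0.    0.04 -0.09]
shift [ 0.   -0.    1.66]
```

Request:
{"method": "step_arm", "body": {
  "plan": [
    {"dx": 0, "dy": 0.04, "dz": 0.3, "rx": 0, "ry": 0, "rz": 0, "claw": 0.3},
    {"dx": 0, "dy": 0, "dz": 0.4, "rx": 0, "ry": 0, "rz": 0, "claw": 0.3},
    {"dx": 0, "dy": 0, "dz": 0.4, "rx": 0, "ry": 0, "rz": 0, "claw": 0.3},
    {"dx": 0, "dy": 0, "dz": 0.25, "rx": 0, "ry": 0, "rz": 0, "claw": 0.3},
    {"dx": 0, "dy": 0, "dz": 0.2, "rx": 0, "ry": 0, "rz": 0, "claw": 0.3},
    {"dx": 0, "dy": 0, "dz": 0.02, "rx": 0, "ry": 0, "rz": 0, "claw": 0.3},
    {"dx": 0, "dy": 0, "dz": 0, "rx": 0, "ry": 0, "rz": 0, "claw": 0.3},
    {"dx": 0, "dy": 0, "dz": 0, "rx": 0, "ry": 0, "rz": 0, "claw": 1},
    {"dx": 0, "dy": 0, "dz": 0, "rx": 0, "ry": 0, "rz": 0, "claw": 1},
    {"dx": 0, "dy": 0, "dz": 0, "rx": 0, "ry": 0, "rz": 0, "claw": 1}
  ]
}}

```text
time_s: 13.55
ee_pos: [0.5595, 0.3149, 0.0354]
eef_rot: [3.141, -0.001, 0.952]
force: [0.9, 0.6, -0.4]
grip_width: 0.045
grip_force: 0.0
```

Request:
{"method": "step_arm", "body": {
  "plan": [
    {"dx": 0, "dy": 0, "dz": 0, "rx": 0, "ry": 0, "rz": 0, "claw": 1},
    {"dx": 0, "dy": 0, "dz": 0, "rx": 0, "ry": 0, "rz": 0, "claw": 1},
    {"dx": 0, "dy": 0, "dz": 0, "rx": 0, "ry": 0, "rz": 0, "claw": 1}
  ]
}}

```text
time_s: 13.85
ee_pos: [0.5593, 0.3149, 0.0349]
eef_rot: [3.141, -0.0, 0.952]
force: [-1.0, -0.8, 4.4]
grip_width: 0.0353
grip_force: 20.0
```

```bash
python3 - <<'E'
from h import *
P=pose()[0];print(P)
M=np.array([.469,-.324]); X=np.array([.814,-.581])
a=M-.062*X
to([(P[0],P[1],.18),(*a,.18)])
E
```

```text
[0.55930761 0.31491026 0.03491596]
shift [ 0.    0.   -1.45]
shift [-5.73  2.35 -0.  ]
```

Request:
{"method": "step_arm", "body": {
  "plan": [
    {"dx": 0, "dy": 0, "dz": -0.35, "rx": 0, "ry": 0, "rz": 0, "claw": 1},
    {"dx": 0, "dy": 0, "dz": -0.4, "rx": 0, "ry": 0, "rz": 0, "claw": 1},
    {"dx": 0, "dy": 0, "dz": -0.4, "rx": 0, "ry": 0, "rz": 0, "claw": 1},
    {"dx": 0, "dy": 0, "dz": -0.3, "rx": 0, "ry": 0, "rz": 0, "claw": 1},
    {"dx": -0.25, "dy": 0.1, "dz": 0, "rx": 0, "ry": 0, "rz": 0, "claw": 1},
    {"dx": -0.38, "dy": 0.16, "dz": 0, "rx": 0, "ry": 0, "rz": 0, "claw": 1},
    {"dx": -0.38, "dy": 0.16, "dz": 0, "rx": 0, "ry": 0, "rz": 0, "claw": 1},
    {"dx": -0.38, "dy": 0.16, "dz": 0, "rx": 0, "ry": 0, "rz": 0, "claw": 1},
    {"dx": -0.38, "dy": 0.16, "dz": 0, "rx": 0, "ry": 0, "rz": 0, "claw": 1},
    {"dx": -0.38, "dy": 0.16, "dz": 0, "rx": 0, "ry": 0, "rz": 0, "claw": 1}
  ]
}}

```text
time_s: 14.85
ee_pos: [0.5072, 0.086, 0.1794]
eef_rot: [-3.142, 0.0, 0.953]
force: [0.8, 0.3, 0.7]
grip_width: 0.0357
grip_force: 20.0
```

Request:
{"method": "step_arm", "body": {
  "plan": [
    {"dx": -0.38, "dy": 0.16, "dz": 0, "rx": 0, "ry": 0, "rz": 0, "claw": 1},
    {"dx": -0.38, "dy": 0.16, "dz": 0, "rx": 0, "ry": 0, "rz": 0, "claw": 1},
    {"dx": -0.38, "dy": 0.16, "dz": 0, "rx": 0, "ry": 0, "rz": 0, "claw": 1},
    {"dx": -0.38, "dy": 0.16, "dz": 0, "rx": 0, "ry": 0, "rz": 0, "claw": 1},
    {"dx": -0.38, "dy": 0.16, "dz": 0, "rx": 0, "ry": 0, "rz": 0, "claw": 1},
    {"dx": -0.38, "dy": 0.16, "dz": 0, "rx": 0, "ry": 0, "rz": 0, "claw": 1},
    {"dx": -0.38, "dy": 0.16, "dz": 0, "rx": 0, "ry": 0, "rz": 0, "claw": 1},
    {"dx": -0.38, "dy": 0.16, "dz": 0, "rx": 0, "ry": 0, "rz": 0, "claw": 1},
    {"dx": -0.38, "dy": 0.16, "dz": 0, "rx": 0, "ry": 0, "rz": 0, "claw": 1},
    {"dx": -0.16, "dy": 0.01, "dz": 0, "rx": 0, "ry": 0, "rz": 0, "claw": 1}
  ]
}}

```text
time_s: 15.85
ee_pos: [0.4176, -0.2911, 0.1792]
eef_rot: [3.142, 0.0, 0.95]
force: [1.0, 1.3, -0.5]
grip_width: 0.0357
grip_force: 20.0
```

```bash
python3 - <<'E'
from h import *
o=telemetry.get_obs(); print(o['time_s'],pose()[0],o['grip_width'],o['grip_force'])
M=np.array([.469,-.324]); X=np.array([.814,-.581])
a=M-.062*X
to([(*a,.18),(*a,.024),(*(M+.09*X),.024)],.951)
E
```

```text
15.85 [ 0.41757006 -0.29114928  0.17920904] 0.03571945539069147 19.999915659427643
turn [ 0.     0.    -0.001]
shift [ 0.03 -0.01 -0.01]
shift [ 0.   -0.    1.56]
shift [-0.    1.52  0.  ]
```

Request:
{"method": "step_arm", "body": {
  "plan": [
    {"dx": 0.03, "dy": 0, "dz": 0.4, "rx": 0, "ry": 0, "rz": 0, "claw": 1},
    {"dx": 0, "dy": 0, "dz": 0.4, "rx": 0, "ry": 0, "rz": 0, "claw": 1},
    {"dx": 0, "dy": 0, "dz": 0.4, "rx": 0, "ry": 0, "rz": 0, "claw": 1},
    {"dx": 0, "dy": 0, "dz": 0.2, "rx": 0, "ry": 0, "rz": 0, "claw": 1},
    {"dx": 0, "dy": 0, "dz": 0.14, "rx": 0, "ry": 0, "rz": 0, "claw": 1},
    {"dx": 0, "dy": 0, "dz": 0.01, "rx": 0, "ry": 0, "rz": 0, "claw": 1},
    {"dx": 0, "dy": 0, "dz": 0, "rx": 0, "ry": 0, "rz": 0, "claw": 1}
  ]
}}

```text
time_s: 16.55
ee_pos: [0.4206, -0.2861, 0.0251]
eef_rot: [3.141, 0.0, 0.952]
force: [-0.4, -0.1, -0.2]
grip_width: 0.0356
grip_force: 20.0
```

Request:
{"method": "step_arm", "body": {
  "plan": [
    {"dx": 0, "dy": 0.2, "dz": 0, "rx": 0, "ry": 0, "rz": 0, "claw": 1},
    {"dx": 0, "dy": 0.2, "dz": 0, "rx": 0, "ry": 0, "rz": 0, "claw": 1},
    {"dx": 0, "dy": 0.2, "dz": 0, "rx": 0, "ry": 0, "rz": 0, "claw": 1},
    {"dx": 0, "dy": 0.2, "dz": 0, "rx": 0, "ry": 0, "rz": 0, "claw": 1},
    {"dx": 0, "dy": 0.2, "dz": 0, "rx": 0, "ry": 0, "rz": 0, "claw": 1},
    {"dx": 0, "dy": 0.2, "dz": 0, "rx": 0, "ry": 0, "rz": 0, "claw": 1},
    {"dx": 0, "dy": 0.2, "dz": 0, "rx": 0, "ry": 0, "rz": 0, "claw": 1},
    {"dx": 0, "dy": 0.05, "dz": 0, "rx": 0, "ry": 0, "rz": 0, "claw": 1},
    {"dx": 0, "dy": 0, "dz": 0.01, "rx": 0, "ry": 0, "rz": 0, "claw": 1}
  ]
}}

```text
time_s: 17.45
ee_pos: [0.5387, -0.3703, 0.0244]
eef_rot: [3.14, 0.0, 0.953]
force: [-0.5, -1.0, 0.1]
grip_width: 0.0355
grip_force: 20.9
```

```bash
python3 - <<'E'
from h import *
M=np.array([.469,-.324]); X=np.array([.814,-.581]); Y=np.array([.581,.814])
o=telemetry.get_obs(); P=pose()[0]; print(P,(P[:2]-M)@X,(P[:2]-M)@Y,o['grip_width'],o['force'])
E
```

```text
[ 0.53870193 -0.37029137  0.02435108] 0.08363266166970357 0.0028156435238166377 0.03548764774658204 [-0.4950565  -0.95808259  0.05010709]
```

Request:
{"method": "step_arm", "body": {
  "plan": [
    {"dx": 0, "dy": 0, "dz": 0.01, "rx": 0, "ry": 0, "rz": 0, "claw": 0.53},
    {"dx": 0, "dy": 0, "dz": 0, "rx": 0, "ry": 0, "rz": 0, "claw": 0.53},
    {"dx": 0, "dy": 0, "dz": 0, "rx": 0, "ry": 0, "rz": 0, "claw": 0.53},
    {"dx": 0, "dy": 0, "dz": -0.1, "rx": 0, "ry": 0, "rz": 0, "claw": 0.53},
    {"dx": 0, "dy": 0, "dz": -0.3, "rx": 0, "ry": 0, "rz": 0, "claw": 0.53},
    {"dx": 0, "dy": 0, "dz": -0.4, "rx": 0, "ry": 0, "rz": 0, "claw": 0.53},
    {"dx": 0, "dy": 0, "dz": -0.4, "rx": 0, "ry": 0, "rz": 0, "claw": 0.53},
    {"dx": 0, "dy": 0, "dz": -0.4, "rx": 0, "ry": 0, "rz": 0, "claw": 0.53},
    {"dx": 0, "dy": 0, "dz": -0.4, "rx": 0, "ry": 0, "rz": 0, "claw": 0.53}
  ]
}}

```text
time_s: 18.35
ee_pos: [0.5381, -0.3695, 0.2252]
eef_rot: [3.141, -0.0, 0.953]
force: [0.5, -1.1, 0.6]
grip_width: 0.0444
grip_force: 0.0
```

```bash
python3 - <<'E'
from h import *
p=wcam('w6.png'); things(p,.02,(.35,.7,-.55,-.2),100)
to([(.50,-.02,.30)],-.105)
E
```

```text
n 4918 rect [ 554.2 -386.5] [133. 213.] mean [ 574.4 -380.6] yaw -0.756 ztop 0.045 rgb [ 99 131  93]
n 937 rect [ 538.7 -369.9] [36. 35.] mean [ 538.7 -369. ] yaw 1.001 ztop 0.032 rgb [137  95  73]
n 940 rect [ 581.1 -406. ] [35. 36.] mean [ 581.3 -405. ] yaw -1.499 ztop 0.032 rgb [131  89  67]
n 1048 rect [ 498.8 -424.3] [ 8. 87.] mean [ 500.3 -423.6] yaw -0.628 ztop 0.044 rgb [ 86 118  89]
turn [ 0.006 -0.003  0.673]
shift [-0.76 -3.44 -0.67]
```

View pics/w6.png

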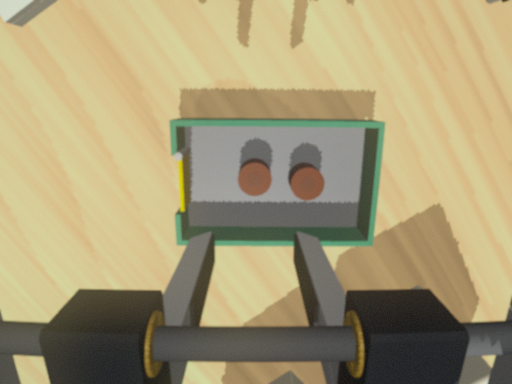

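Both plugs are inside at (255,178) and (306,181), and the flap is shut at (182,183). Next I'll survey the rack from above.

Request:
{"method": "step_arm", "body": {
  "plan": [
    {"dx": 0, "dy": 0, "dz": -0.3, "rx": 0, "ry": 0, "rz": 0.084, "claw": 0.45},
    {"dx": 0, "dy": 0, "dz": -0.25, "rx": 0, "ry": 0, "rz": 0.084, "claw": 0.45},
    {"dx": 0, "dy": 0, "dz": 0, "rx": 0, "ry": 0, "rz": 0.084, "claw": 0.45},
    {"dx": 0, "dy": 0, "dz": 0, "rx": 0, "ry": 0, "rz": 0.084, "claw": 0.45},
    {"dx": 0, "dy": 0, "dz": 0, "rx": 0, "ry": 0, "rz": 0.084, "claw": 0.45},
    {"dx": 0, "dy": 0, "dz": 0, "rx": 0, "ry": 0, "rz": 0.084, "claw": 0.45},
    {"dx": 0, "dy": 0, "dz": 0, "rx": 0, "ry": 0, "rz": 0.084, "claw": 0.45},
    {"dx": 0, "dy": 0, "dz": 0, "rx": 0, "ry": 0, "rz": 0.085, "claw": 0.45},
    {"dx": -0.15, "dy": -0.3, "dz": 0, "rx": 0, "ry": 0, "rz": 0, "claw": 0.45},
    {"dx": 0, "dy": -0.4, "dz": 0, "rx": 0, "ry": 0, "rz": 0, "claw": 0.45}
  ]
}}

```text
time_s: 19.4
ee_pos: [0.5294, -0.2987, 0.2776]
eef_rot: [-3.141, 0.0, -0.107]
force: [0.8, 0.6, 0.3]
grip_width: 0.0516
grip_force: 0.0
```

Request:
{"method": "step_arm", "body": {
  "plan": [
    {"dx": 0, "dy": -0.4, "dz": 0, "rx": 0, "ry": 0, "rz": 0, "claw": 0.45},
    {"dx": 0, "dy": -0.4, "dz": 0, "rx": 0, "ry": 0, "rz": 0, "claw": 0.45},
    {"dx": 0, "dy": -0.4, "dz": 0, "rx": 0, "ry": 0, "rz": 0, "claw": 0.45},
    {"dx": 0, "dy": -0.4, "dz": 0, "rx": 0, "ry": 0, "rz": 0, "claw": 0.45},
    {"dx": 0, "dy": -0.4, "dz": 0, "rx": 0, "ry": 0, "rz": 0, "claw": 0.45},
    {"dx": 0, "dy": -0.4, "dz": 0, "rx": 0, "ry": 0, "rz": 0, "claw": 0.45},
    {"dx": 0, "dy": -0.4, "dz": 0, "rx": 0, "ry": 0, "rz": 0, "claw": 0.45},
    {"dx": 0, "dy": 0, "dz": 0, "rx": 0, "ry": 0, "rz": 0, "claw": 0.45},
    {"dx": 0, "dy": 0, "dz": 0, "rx": 0, "ry": 0, "rz": 0, "claw": 0.45}
  ]
}}

```text
time_s: 20.3
ee_pos: [0.5599, -0.0197, 0.2779]
eef_rot: [-3.142, -0.001, -0.103]
force: [0.5, -0.5, 0.1]
grip_width: 0.0519
grip_force: 0.0
```

```bash
python3 - <<'E'
from h import *
print(pose()[0],telemetry.get_obs()['eef_rot']); p=wcam('w7.png'); C=cloud(p); np.savez('w7.npz',C=C,**{k:np.array(v) for k,v in p.items() if k not in('shot',)})
# block top: 22<z<33
m=(abs(C[...,2]-.0275)<.006)&(C[...,0]>.4)&(C[...,0]<.66)&(abs(C[...,1])<.13)
c,(w,h),a=cv2.minAreaRect((C[m][:,:2]*1000).astype(np.float32)); print('block',c,w,h,a)
m=(C[...,2]>.058)&(C[...,0]>.55)&(C[...,0]<.66)&(abs(C[...,1])<.13)
n,l,st,ce=cv2.connectedComponentsWithStats(m.astype(np.uint8))
for i in range(1,n):
    if st[i,4]>100:
        P=C[l==i]; print('hi',st[i],cv2.minAreaRect((P[:,:2]*1000).astype(np.float32)),P.mean(0))
E
```

```text
[ 0.55987376 -0.01971032  0.27790513] [-3.14158220e+00 -5.00730424e-04 -1.03077384e-01]
block (530.3189697265625, -13.972015380859375) 178.8859100341797 190.13243103027344 84.02304077148438
hi [ 167  102  169   13 1923] ((632.2686157226562, -24.421607971191406), (178.30889892578125, 12.589720726013184), 84.1287612915039) [ 0.63205393 -0.02388198  0.06747462]
hi [ 168  149  167   16 2532] ((605.6135864257812, -21.608963012695312), (180.74957275390625, 66.18114471435547), 84.26435089111328) [ 0.58126397 -0.01777624  0.06853473]
hi [    0   232   512   152 40472] ((594.7833862304688, -22.37061309814453), (149.22381591796875, 87.32327270507812), 87.32356262207031) [ 0.58315152 -0.02274165  0.36340818]
```

View pics/w7.png

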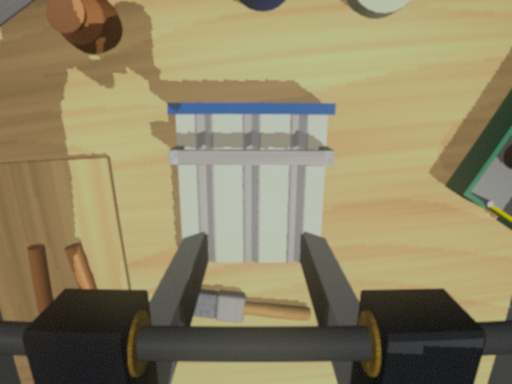

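The rack shows with its stop at v≈108, the bar at v≈157 and grooves at u≈205, 251 and 297; it is yawed -0.104 rad. The rods lie at the left, at (40,270) and (82,265).

```bash
python3 - <<'E'
from h import *
p=wcam(); O=np.array([.6255,-.0238]);x=np.array([.9946,-.1037]);y=np.array([.1037,.9946])
for u in(206,251,297):
  for v in (180,215):
    q=world(p,u,v,.027)[:2]-O; print(u,np.round([q@x,q@y],4))
things(p,area=60)
to([(.417,.227,.15),(.417,.227,.034)],.078)
E
```

```text
206 [-0.0795  0.0546]
206 [-0.1246  0.0563]
251 [-0.0796 -0.0004]
251 [-0.1246 -0.0003]
297 [-0.0795 -0.0566]
297 [-0.1246 -0.0581]
n 725 rect [450.4 227.9] [63. 21.] mean [453.  225.6] yaw 0.113 ztop 0.033 rgb [151 111  70]
n 1006 rect [435.1 289.9] [ 22. 101.] mean [442.3 286.7] yaw -0.139 ztop 0.033 rgb [107  74  45]
turn [ 0.    -0.    -0.117]
shift [-1.23 -2.58  1.28]
shift [ 0.   -0.    1.16]
```

Request:
{"method": "step_arm", "body": {
  "plan": [
    {"dx": -0.2, "dy": -0.35, "dz": 0, "rx": 0, "ry": 0, "rz": -0.06, "claw": 0.45},
    {"dx": -0.2, "dy": -0.4, "dz": 0, "rx": 0, "ry": 0, "rz": -0.057, "claw": 0.45},
    {"dx": -0.2, "dy": -0.4, "dz": 0.2, "rx": 0, "ry": 0, "rz": 0, "claw": 0.45},
    {"dx": -0.2, "dy": -0.4, "dz": 0.2, "rx": 0, "ry": 0, "rz": 0, "claw": 0.45},
    {"dx": -0.2, "dy": -0.4, "dz": 0.2, "rx": 0, "ry": 0, "rz": 0, "claw": 0.45},
    {"dx": -0.2, "dy": -0.4, "dz": 0.3, "rx": 0, "ry": 0, "rz": 0, "claw": 0.45},
    {"dx": 0, "dy": -0.2, "dz": 0.3, "rx": 0, "ry": 0, "rz": 0, "claw": 0.45},
    {"dx": 0, "dy": 0, "dz": 0.1, "rx": 0, "ry": 0, "rz": 0, "claw": 0.45},
    {"dx": 0, "dy": 0, "dz": 0, "rx": 0, "ry": 0, "rz": 0, "claw": 0.45}
  ]
}}

```text
time_s: 21.3
ee_pos: [0.4319, 0.2261, 0.1488]
eef_rot: [3.141, 0.002, 0.079]
force: [-0.5, 0.5, -0.5]
grip_width: 0.0518
grip_force: 0.0
```

```bash
python3 - <<'E'
from h import *
p=wcam(); things(p)
to([(.417,.227,.15),(.417,.227,.034)],.078)
E
```

```text
n 1342 rect [564.9 381.7] [11. 19.] mean [565.  380.6] yaw -1.307 ztop 0.06 rgb [80 77 66]
n 3504 rect [420.3 293.4] [ 22. 131.] mean [427.7 291.7] yaw -0.157 ztop 0.033 rgb [171 128  82]
n 3654 rect [416.6 226.9] [131.  22.] mean [421.1 227.2] yaw 0.08 ztop 0.033 rgb [180 137  89]
turn [ 0.  0. -0.]
shift [-0.15 -0.02 -0.  ]
shift [ 0.   -0.    1.16]
```

Request:
{"method": "step_arm", "body": {
  "plan": [
    {"dx": -0.15, "dy": -0.02, "dz": 0, "rx": 0, "ry": 0, "rz": 0, "claw": 0.45},
    {"dx": 0, "dy": 0, "dz": 0.4, "rx": 0, "ry": 0, "rz": 0, "claw": 0.45},
    {"dx": 0, "dy": 0, "dz": 0.4, "rx": 0, "ry": 0, "rz": 0, "claw": 0.45},
    {"dx": 0, "dy": 0, "dz": 0.2, "rx": 0, "ry": 0, "rz": 0, "claw": 0.45},
    {"dx": 0, "dy": 0, "dz": 0.16, "rx": 0, "ry": 0, "rz": 0, "claw": 0.45},
    {"dx": 0, "dy": 0, "dz": 0, "rx": 0, "ry": 0, "rz": 0, "claw": 0.45},
    {"dx": 0, "dy": 0, "dz": 0, "rx": 0, "ry": 0, "rz": 0, "claw": 1},
    {"dx": 0, "dy": 0, "dz": 0, "rx": 0, "ry": 0, "rz": 0, "claw": 1},
    {"dx": 0, "dy": 0, "dz": 0, "rx": 0, "ry": 0, "rz": 0, "claw": 1},
    {"dx": 0, "dy": 0, "dz": 0, "rx": 0, "ry": 0, "rz": 0, "claw": 1}
  ]
}}

```text
time_s: 22.35
ee_pos: [0.4172, 0.2281, 0.0343]
eef_rot: [-3.141, -0.001, 0.079]
force: [-0.0, -0.5, 0.0]
grip_width: 0.0227
grip_force: 0.2
```

Request:
{"method": "step_arm", "body": {
  "plan": [
    {"dx": 0, "dy": 0, "dz": 0, "rx": 0, "ry": 0, "rz": 0, "claw": 1},
    {"dx": 0, "dy": 0, "dz": 0, "rx": 0, "ry": 0, "rz": 0, "claw": 1},
    {"dx": 0, "dy": 0, "dz": -0.2, "rx": 0, "ry": 0, "rz": 0, "claw": 1},
    {"dx": 0, "dy": 0, "dz": -0.4, "rx": 0, "ry": 0, "rz": 0, "claw": 1},
    {"dx": 0, "dy": 0, "dz": -0.3, "rx": 0, "ry": 0, "rz": 0, "claw": 1},
    {"dx": 0, "dy": 0, "dz": -0.2, "rx": 0, "ry": 0, "rz": 0, "claw": 1},
    {"dx": 0, "dy": 0, "dz": 0, "rx": 0, "ry": 0, "rz": 0, "claw": 1}
  ],
  "grip_force": 25
}}

```text
time_s: 23.05
ee_pos: [0.4177, 0.2285, 0.146]
eef_rot: [-3.14, -0.004, 0.079]
force: [0.3, 0.8, -2.0]
grip_width: 0.0212
grip_force: 25.0
```

```bash
python3 - <<'E'
from h import *
p=wcam(); print(pose()[0],telemetry.get_obs()['grip_width']); things(p,.06,(.3,.6,.17,.28)) 
C=cloud(p); m=(C[...,2]>.095)&(C[...,2]<.16)&(C[...,0]<.6)&(p['img'][...,0]>p['img'][...,2]*1.5)
q=C[m]; print(len(q)); print(q.min(0),q.max(0)); print(cv2.minAreaRect((q[:,:2]*1000).astype(np.float32)))
O=np.array([.6255,-.0238]);x=np.array([.9946,-.1037]);y=np.array([.1037,.9946])
a=O+.056*y-.128*x
to([(*a,.145)],-.104)
E
```

```text
[0.41703607 0.2282018  0.14410354] 0.02152472659592145
8338
[0.35217307 0.21431147 0.12588954] [0.48307549 0.24433592 0.15999289]
((417.2078552246094, 228.26791381835938), (130.58822631835938, 23.4158992767334), 4.685679912567139)
turn [-0.001 -0.001  0.117]
shift [ 1.05  1.73 -0.01]
```

Request:
{"method": "step_arm", "body": {
  "plan": [
    {"dx": 0, "dy": 0.15, "dz": 0, "rx": 0, "ry": 0, "rz": 0.06, "claw": 1},
    {"dx": 0, "dy": 0.2, "dz": 0, "rx": 0, "ry": 0, "rz": 0.057, "claw": 1},
    {"dx": 0.2, "dy": 0.3, "dz": 0, "rx": 0, "ry": 0, "rz": 0, "claw": 1},
    {"dx": 0.3, "dy": 0.3, "dz": 0, "rx": 0, "ry": 0, "rz": 0, "claw": 1},
    {"dx": 0.3, "dy": 0.3, "dz": 0, "rx": 0, "ry": 0, "rz": 0, "claw": 1},
    {"dx": 0.25, "dy": 0.3, "dz": 0, "rx": 0, "ry": 0, "rz": 0, "claw": 1},
    {"dx": 0, "dy": 0.18, "dz": 0, "rx": 0, "ry": 0, "rz": 0, "claw": 1},
    {"dx": 0, "dy": 0, "dz": 0, "rx": 0, "ry": 0, "rz": 0, "claw": 1},
    {"dx": 0, "dy": 0, "dz": 0, "rx": 0, "ry": 0, "rz": 0, "claw": 1}
  ]
}}

```text
time_s: 24.0
ee_pos: [0.5071, 0.0451, 0.1424]
eef_rot: [3.142, 0.002, -0.105]
force: [-0.4, 0.8, -1.6]
grip_width: 0.021
grip_force: 25.0
```

```bash
cat >> h.py <<'E'
O=np.array([.6255,-.0238]);rx=np.array([.9946,-.1037]);ry=np.array([.1037,.9946])
def rack(gy,x,z): return (*(O+gy*ry+x*rx),z)
E
python3 - <<'E'
from h import *
p=wcam(); o=telemetry.get_obs(); print(o['ee_pos'],o['grip_width'],o['grip_force'],o['eef_rot'])
C=cloud(p); m=(C[...,2]>.1)&(C[...,2]<.16)&(C[...,0]<.6)&(p['img'][...,0]>p['img'][...,2]*1.5)
q=C[m]; print(q[:,2].max(),cv2.minAreaRect((q[:,:2]*1000).astype(np.float32)))
to([rack(.056,-.128,.145),rack(.056,-.128,.0495)],-.104)
E
```

```text
[0.50718995 0.04552971 0.14273323] 0.021034195797823688 24.99971777200699 [ 3.14158477e+00  1.37984664e-03 -1.04356215e-01]
0.15986437996985758 ((506.96209716796875, 50.548927307128906), (33.88764953613281, 131.05438232421875), 85.85672760009766)
turn [ 0.     0.001 -0.   ]
shift [-0.03  0.01 -0.02]
shift [-0.   -0.    0.95]
```

Request:
{"method": "step_arm", "body": {
  "plan": [
    {"dx": -0.03, "dy": 0.01, "dz": 0.3, "rx": 0, "ry": 0, "rz": 0, "claw": 1},
    {"dx": 0, "dy": 0, "dz": 0.3, "rx": 0, "ry": 0, "rz": 0, "claw": 1},
    {"dx": 0, "dy": 0, "dz": 0.2, "rx": 0, "ry": 0, "rz": 0, "claw": 1},
    {"dx": 0, "dy": 0, "dz": 0.08, "rx": 0, "ry": 0, "rz": 0, "claw": 1},
    {"dx": 0, "dy": 0, "dz": 0.03, "rx": 0, "ry": 0, "rz": 0, "claw": 1},
    {"dx": 0, "dy": 0, "dz": 0, "rx": 0, "ry": 0, "rz": 0, "claw": 1},
    {"dx": 0, "dy": 0, "dz": 0, "rx": 0, "ry": 0, "rz": 0, "claw": 1}
  ]
}}

```text
time_s: 24.75
ee_pos: [0.5051, 0.0444, 0.0535]
eef_rot: [-3.141, -0.002, -0.104]
force: [0.1, 0.1, -1.4]
grip_width: 0.0213
grip_force: 25.0
```

```bash
python3 - <<'E'
from h import *
p=wcam('w8.png'); o=telemetry.get_obs(); print(o['ee_pos'],o['grip_width'],o['force'])
C=cloud(p); m=(C[...,2]>.036)&(C[...,2]<.056)&(C[...,0]<.6)&(C[...,1]>0)&(C[...,1]<.1)&(p['img'][...,0]>p['img'][...,2]*1.5)
q=C[m]; print(cv2.minAreaRect((q[:,:2]*1000).astype(np.float32)),rack(.056,-.128,0))
E
```

```text
[0.50509978 0.04431527 0.05353618] 0.021255815527008247 [ 0.04792535  0.74447865 -0.35364142]
((504.4167175292969, 44.38660430908203), (22.345237731933594, 130.7953643798828), 84.1337890625) (np.float64(0.5039984), np.float64(0.04517120000000001), 0)
```

View pics/w8.png

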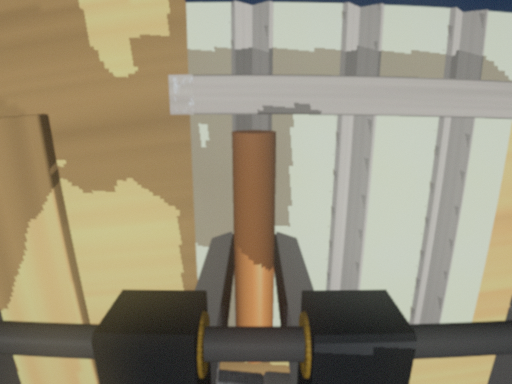

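The rod hangs straight above the left groove, with its front end at (254,130) clear of the bar at v≈115. I'll lower it, release, and go behind it.

Request:
{"method": "step_arm", "body": {
  "plan": [
    {"dx": 0, "dy": -0.01, "dz": 0.03, "rx": 0, "ry": 0, "rz": 0, "claw": 1},
    {"dx": 0, "dy": 0, "dz": 0.01, "rx": 0, "ry": 0, "rz": 0, "claw": 1},
    {"dx": 0, "dy": 0, "dz": 0, "rx": 0, "ry": 0, "rz": 0, "claw": 0.55},
    {"dx": 0, "dy": 0, "dz": 0, "rx": 0, "ry": 0, "rz": 0, "claw": 0.55},
    {"dx": 0, "dy": 0, "dz": 0, "rx": 0, "ry": 0, "rz": 0, "claw": 0.55},
    {"dx": 0, "dy": 0, "dz": -0.1, "rx": 0, "ry": 0, "rz": 0, "claw": 0.55},
    {"dx": 0, "dy": 0, "dz": -0.3, "rx": 0, "ry": 0, "rz": 0, "claw": 0.55},
    {"dx": 0, "dy": 0, "dz": -0.3, "rx": 0, "ry": 0, "rz": 0, "claw": 0.55},
    {"dx": 0, "dy": 0, "dz": 0, "rx": 0, "ry": 0, "rz": 0, "claw": 0.8}
  ]
}}

```text
time_s: 25.7
ee_pos: [0.5065, 0.0452, 0.1229]
eef_rot: [-3.141, -0.007, -0.105]
force: [0.6, -0.3, 0.0]
grip_width: 0.0372
grip_force: 0.0
```

```bash
cat >> h.py <<'E'
def inrack(p):
    C=cloud(p); D=C[...,:2]-O; gx,gy=D@rx,D@ry; i=p['img'].astype(int)
    for n,y0 in((1,.056),(2,0),(3,-.056)):
        m=(abs(gy-y0)<.02)&(gx<.003)&(gx>-.23)&(C[...,2]>.0365)&(C[...,2]<.056)&(i[...,0]>i[...,2]*1.35)
        if m.sum()>200:
            a,b=gx[m],gy[m]; print('groove',n,m.sum(),'x',np.round(np.percentile(a,[.5,99.5]),4),'y-y0',round(np.median(b)-y0,4),'slope',round(np.polyfit(a,b,1)[0],3),'ztop',round(np.percentile(C[...,2][m],95),4))
E
python3 - <<'E'
from h import *
p=wcam(); print(pose()[0]); inrack(p)
to([rack(.056,-.216,.118),rack(.056,-.216,.05)],-.104)
E
```

```text
[0.5055931  0.04515972 0.12075806]
groove 1 4807 x [-0.1915 -0.0625] y-y0 0.0007 slope -0.003 ztop 0.0481
turn [-0.    -0.002 -0.   ]
shift [-0.9   0.    0.03]
shift [-0.   -0.    0.68]
```

Request:
{"method": "step_arm", "body": {
  "plan": [
    {"dx": -0.3, "dy": 0, "dz": 0, "rx": 0, "ry": 0, "rz": 0, "claw": 1},
    {"dx": -0.4, "dy": 0, "dz": 0, "rx": 0, "ry": 0, "rz": 0, "claw": 1},
    {"dx": -0.2, "dy": 0, "dz": 0, "rx": 0, "ry": 0, "rz": 0, "claw": 1},
    {"dx": 0, "dy": 0, "dz": 0, "rx": 0, "ry": 0, "rz": 0, "claw": 1},
    {"dx": 0, "dy": 0, "dz": 0.3, "rx": 0, "ry": 0, "rz": 0, "claw": 1},
    {"dx": 0, "dy": 0, "dz": 0.3, "rx": 0, "ry": 0, "rz": 0, "claw": 1},
    {"dx": 0, "dy": 0, "dz": 0.1, "rx": 0, "ry": 0, "rz": 0, "claw": 1},
    {"dx": 0, "dy": 0, "dz": 0, "rx": 0, "ry": 0, "rz": 0, "claw": 1},
    {"dx": 0, "dy": 0, "dz": 0, "rx": 0, "ry": 0, "rz": 0, "claw": 1}
  ]
}}

```text
time_s: 26.65
ee_pos: [0.4159, 0.0545, 0.0493]
eef_rot: [-3.142, -0.001, -0.105]
force: [1.0, -0.0, 0.2]
grip_width: 0.0006
grip_force: 0.0
```

```bash
python3 - <<'E'
from h import *
o=telemetry.get_obs();print(o['ee_pos'],o['grip_width'],o['force']); inrack(wcam())
to([rack(.056,-.146,.05)],-.104)
E
```

```text
[0.41594737 0.05454432 0.04929272] 0.0005608408566492701 [ 9.81934067e-01 -6.36213642e-04  1.68690540e-01]
groove 1 9581 x [-0.2087 -0.0943] y-y0 0.0007 slope -0.002 ztop 0.048
turn [-0.    -0.001 -0.   ]
shift [ 0.7  0.  -0. ]
```

```bash
python3 - <<'E'
from h import *
p=wcam('w9.png'); inrack(p)
E
```

```text
groove 1 9542 x [-0.2086 -0.0941] y-y0 0.0004 slope -0.001 ztop 0.048
```

View pics/w9.png

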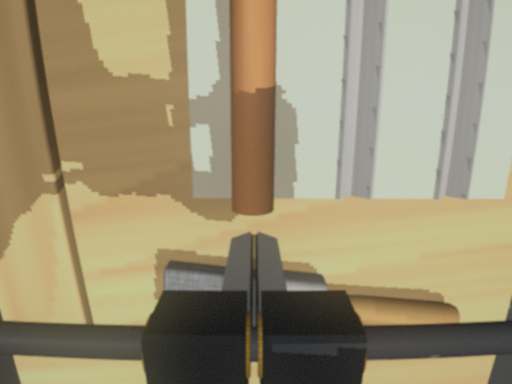

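The rod's rear end is at (252,212), with the closed fingers right behind it. I'll push forward.

Request:
{"method": "step_arm", "body": {
  "plan": [
    {"dx": 0.1, "dy": 0, "dz": 0, "rx": 0, "ry": 0, "rz": 0, "claw": 1},
    {"dx": 0.08, "dy": 0, "dz": 0, "rx": 0, "ry": 0, "rz": 0, "claw": 1},
    {"dx": 0.08, "dy": 0, "dz": 0, "rx": 0, "ry": 0, "rz": 0, "claw": 1},
    {"dx": 0.08, "dy": 0, "dz": 0, "rx": 0, "ry": 0, "rz": 0, "claw": 1},
    {"dx": 0.08, "dy": 0, "dz": 0, "rx": 0, "ry": 0, "rz": 0, "claw": 1},
    {"dx": 0.08, "dy": 0, "dz": 0, "rx": 0, "ry": 0, "rz": 0, "claw": 1},
    {"dx": 0.08, "dy": 0, "dz": 0, "rx": 0, "ry": 0, "rz": 0, "claw": 1},
    {"dx": 0.06, "dy": 0, "dz": 0, "rx": 0, "ry": 0, "rz": 0, "claw": 1},
    {"dx": 0.04, "dy": 0, "dz": 0, "rx": 0, "ry": 0, "rz": 0, "claw": 1},
    {"dx": 0.02, "dy": 0, "dz": 0, "rx": 0, "ry": 0, "rz": 0, "claw": 1}
  ]
}}

```text
time_s: 27.75
ee_pos: [0.4851, 0.0472, 0.0485]
eef_rot: [-3.142, 0.0, -0.105]
force: [-0.7, -0.5, -0.0]
grip_width: 0.0006
grip_force: 0.2
```

```bash
python3 - <<'E'
from h import *
o=telemetry.get_obs();print(o['ee_pos'],o['grip_width'],o['force']); print((np.array(o['ee_pos'])[:2]-O)@rx); inrack(wcam())
to([rack(.056,-.138,.05)],-.104)
E
```

```text
[0.48507186 0.04723007 0.04853672] 0.0006364819016619952 [-0.65859247 -0.50107504 -0.02892964]
-0.1470356481277559
groove 1 8540 x [-0.1373 -0.0249] y-y0 0.0003 slope -0.005 ztop 0.048
turn [-0. -0. -0.]
shift [ 0.09  0.   -0.01]
```

Request:
{"method": "step_arm", "body": {
  "plan": [
    {"dx": 0.02, "dy": 0, "dz": -0.01, "rx": 0, "ry": 0, "rz": 0, "claw": 1},
    {"dx": 0.02, "dy": 0, "dz": 0, "rx": 0, "ry": 0, "rz": 0, "claw": 1},
    {"dx": 0.02, "dy": 0, "dz": 0, "rx": 0, "ry": 0, "rz": 0, "claw": 1},
    {"dx": 0.02, "dy": 0, "dz": 0, "rx": 0, "ry": 0, "rz": 0, "claw": 1},
    {"dx": 0, "dy": 0, "dz": 0, "rx": 0, "ry": 0, "rz": 0, "claw": 1},
    {"dx": 0, "dy": 0, "dz": 0, "rx": 0, "ry": 0, "rz": 0, "claw": 1}
  ]
}}

```text
time_s: 28.4
ee_pos: [0.4928, 0.0464, 0.0496]
eef_rot: [3.142, -0.0, -0.105]
force: [0.9, 0.1, 0.3]
grip_width: 0.0004
grip_force: 0.0
```

Request:
{"method": "step_arm", "body": {
  "plan": [
    {"dx": 0.01, "dy": 0, "dz": 0, "rx": 0, "ry": 0, "rz": 0, "claw": 1},
    {"dx": 0, "dy": 0, "dz": 0, "rx": 0, "ry": 0, "rz": 0, "claw": 1},
    {"dx": 0, "dy": 0, "dz": 0, "rx": 0, "ry": 0, "rz": 0, "claw": 1}
  ]
}}

```text
time_s: 28.7
ee_pos: [0.4937, 0.0463, 0.0495]
eef_rot: [3.142, 0.0, -0.105]
force: [-0.9, -0.0, -0.5]
grip_width: 0.0006
grip_force: 0.4
```

Request:
{"method": "step_arm", "body": {
  "plan": [
    {"dx": 0.01, "dy": 0, "dz": 0, "rx": 0, "ry": 0, "rz": 0, "claw": 1},
    {"dx": 0, "dy": 0, "dz": 0, "rx": 0, "ry": 0, "rz": 0, "claw": 1},
    {"dx": 0, "dy": 0, "dz": 0, "rx": 0, "ry": 0, "rz": 0, "claw": 1}
  ]
}}

```text
time_s: 29.0
ee_pos: [0.4938, 0.0463, 0.0495]
eef_rot: [3.141, 0.003, -0.105]
force: [-8.5, 1.0, 5.1]
grip_width: -0.0001
grip_force: 4.1
```

```bash
python3 - <<'E'
from h import *
o=telemetry.get_obs();print(o['ee_pos'],o['force']); print((np.array(o['ee_pos'])[:2]-O)@rx); inrack(wcam())
E
```

```text
[0.49378507 0.04630559 0.04945841] [-8.52173306  1.02765167  5.14424751]
-0.13827362061042228
groove 1 8597 x [-0.1285 -0.016 ] y-y0 0.0003 slope -0.003 ztop 0.0479
```

The rod is on the stop (8.5 N). I'll back off and go for the other rod.

Request:
{"method": "step_arm", "body": {
  "plan": [
    {"dx": -0.02, "dy": 0, "dz": 0, "rx": 0, "ry": 0, "rz": 0, "claw": 1},
    {"dx": -0.08, "dy": 0, "dz": 0, "rx": 0, "ry": 0, "rz": 0, "claw": 1},
    {"dx": 0, "dy": 0, "dz": -0.3, "rx": 0, "ry": 0, "rz": 0, "claw": 0.45},
    {"dx": 0, "dy": 0, "dz": -0.4, "rx": 0, "ry": 0, "rz": 0, "claw": 0.45},
    {"dx": 0, "dy": 0, "dz": -0.3, "rx": 0, "ry": 0, "rz": 0, "claw": 0.45},
    {"dx": 0, "dy": 0, "dz": 0, "rx": 0, "ry": 0, "rz": 0, "claw": 0.45}
  ]
}}

```text
time_s: 29.65
ee_pos: [0.4861, 0.0474, 0.1534]
eef_rot: [-3.141, -0.007, -0.105]
force: [-0.3, -0.2, -0.6]
grip_width: 0.0292
grip_force: 0.0
```

```bash
python3 - <<'E'
from h import *
inrack(wcam()); 
to([(.4203,.2934,.15)],-.118)
E
```

```text
groove 1 4086 x [-0.1283  0.0007] y-y0 0.0008 slope -0.002 ztop 0.048
turn [-0.    -0.002  0.008]
shift [-0.93 -2.37  0.01]
```

Request:
{"method": "step_arm", "body": {
  "plan": [
    {"dx": -0.15, "dy": -0.3, "dz": 0, "rx": 0, "ry": 0, "rz": 0.008, "claw": 0.45},
    {"dx": -0.15, "dy": -0.4, "dz": 0, "rx": 0, "ry": 0, "rz": 0, "claw": 0.45},
    {"dx": -0.15, "dy": -0.4, "dz": 0, "rx": 0, "ry": 0, "rz": 0, "claw": 0.45},
    {"dx": -0.15, "dy": -0.4, "dz": 0, "rx": 0, "ry": 0, "rz": 0, "claw": 0.45},
    {"dx": -0.15, "dy": -0.4, "dz": 0, "rx": 0, "ry": 0, "rz": 0, "claw": 0.45},
    {"dx": -0.18, "dy": -0.4, "dz": 0, "rx": 0, "ry": 0, "rz": 0, "claw": 0.45},
    {"dx": 0, "dy": -0.07, "dz": 0, "rx": 0, "ry": 0, "rz": 0, "claw": 0.45},
    {"dx": 0, "dy": 0, "dz": 0, "rx": 0, "ry": 0, "rz": 0, "claw": 0.45},
    {"dx": 0, "dy": 0, "dz": 0, "rx": 0, "ry": 0, "rz": 0, "claw": 0.45}
  ]
}}

```text
time_s: 30.6
ee_pos: [0.4197, 0.2924, 0.1488]
eef_rot: [3.141, 0.001, -0.118]
force: [1.0, -0.5, 0.7]
grip_width: 0.0514
grip_force: 0.0
```

```bash
python3 - <<'E'
from h import *
r=things(wcam()); print(telemetry.get_obs()['grip_width'])
c=min(r,key=lambda a:np.hypot(*(a[0]-[.42,.293])))[0]
to([(*c,.15),(*c,.034)],-.118)
E
```

```text
n 1858 rect [569.5 382.8] [20. 21.] mean [569.  381.7] yaw -0.792 ztop 0.061 rgb [148 146 127]
n 3801 rect [420.2 294.1] [ 22. 131.] mean [424.4 293.5] yaw -0.14 ztop 0.033 rgb [173 131  85]
0.05179805096582298
turn [ 0.  0. -0.]
shift [ 0.   -0.02 -0.01]
shift [ 0.   -0.    1.16]
```

Request:
{"method": "step_arm", "body": {
  "plan": [
    {"dx": 0, "dy": -0.02, "dz": 0, "rx": 0, "ry": 0, "rz": 0.008, "claw": 0.45},
    {"dx": 0, "dy": 0, "dz": 0.4, "rx": 0, "ry": 0, "rz": 0, "claw": 0.45},
    {"dx": 0, "dy": 0, "dz": 0.4, "rx": 0, "ry": 0, "rz": 0, "claw": 0.45},
    {"dx": 0, "dy": 0, "dz": 0.2, "rx": 0, "ry": 0, "rz": 0, "claw": 0.45},
    {"dx": 0, "dy": 0, "dz": 0.15, "rx": 0, "ry": 0, "rz": 0, "claw": 0.45},
    {"dx": 0, "dy": 0, "dz": 0, "rx": 0, "ry": 0, "rz": 0, "claw": 0.45},
    {"dx": 0, "dy": 0, "dz": 0, "rx": 0, "ry": 0, "rz": 0, "claw": 1},
    {"dx": 0, "dy": 0, "dz": 0, "rx": 0, "ry": 0, "rz": 0, "claw": 1},
    {"dx": 0, "dy": 0, "dz": 0, "rx": 0, "ry": 0, "rz": 0, "claw": 1},
    {"dx": 0, "dy": 0, "dz": 0, "rx": 0, "ry": 0, "rz": 0, "claw": 1}
  ]
}}

```text
time_s: 31.65
ee_pos: [0.4203, 0.2954, 0.0352]
eef_rot: [-3.141, -0.001, -0.13]
force: [-0.5, -0.3, 0.3]
grip_width: 0.0231
grip_force: 0.1
```

Request:
{"method": "step_arm", "body": {
  "plan": [
    {"dx": 0, "dy": 0, "dz": 0, "rx": 0, "ry": 0, "rz": 0, "claw": 1},
    {"dx": 0, "dy": 0, "dz": 0, "rx": 0, "ry": 0, "rz": 0, "claw": 1},
    {"dx": 0, "dy": 0, "dz": -0.2, "rx": 0, "ry": 0, "rz": 0, "claw": 1},
    {"dx": 0, "dy": 0, "dz": -0.4, "rx": 0, "ry": 0, "rz": 0, "claw": 1},
    {"dx": 0, "dy": 0, "dz": -0.3, "rx": 0, "ry": 0, "rz": 0, "claw": 1},
    {"dx": 0, "dy": 0, "dz": -0.2, "rx": 0, "ry": 0, "rz": 0, "claw": 1},
    {"dx": 0, "dy": 0, "dz": 0, "rx": 0, "ry": 0, "rz": 0, "claw": 1}
  ]
}}

```text
time_s: 32.35
ee_pos: [0.4209, 0.2959, 0.1471]
eef_rot: [-3.139, -0.003, -0.13]
force: [-0.3, -0.9, -1.9]
grip_width: 0.021
grip_force: 25.0
```

```bash
python3 - <<'E'
from h import *
p=wcam(); o=telemetry.get_obs(); print(o['ee_pos'],o['grip_width'],o['eef_rot'])
C=cloud(p); m=(C[...,2]>.12)&(C[...,2]<.16)&(C[...,0]<.6)&(p['img'][...,0]>p['img'][...,2]*1.5)
q=C[m]; print(cv2.minAreaRect((q[:,:2]*1000).astype(np.float32)))
to([rack(-.056,-.128,.145)],-.104)
E
```

```text
[0.42021357 0.29553402 0.14506401] 0.021089477106183453 [-3.14048010e+00 -1.33021855e-03 -1.29791982e-01]
((431.2937927246094, 299.9720153808594), (34.37594985961914, 111.74713134765625), 83.20491027832031)
turn [-0.001 -0.001 -0.016]
shift [1.09 3.52 0.  ]
```

Request:
{"method": "step_arm", "body": {
  "plan": [
    {"dx": 0.1, "dy": 0.2, "dz": 0, "rx": 0, "ry": 0, "rz": -0.016, "claw": 1},
    {"dx": 0.14, "dy": 0.4, "dz": 0, "rx": 0, "ry": 0, "rz": 0, "claw": 1},
    {"dx": 0.14, "dy": 0.4, "dz": 0, "rx": 0, "ry": 0, "rz": 0, "claw": 1},
    {"dx": 0.14, "dy": 0.4, "dz": 0, "rx": 0, "ry": 0, "rz": 0, "claw": 1},
    {"dx": 0.14, "dy": 0.4, "dz": 0, "rx": 0, "ry": 0, "rz": 0, "claw": 1},
    {"dx": 0.14, "dy": 0.4, "dz": 0, "rx": 0, "ry": 0, "rz": 0, "claw": 1},
    {"dx": 0.14, "dy": 0.4, "dz": 0, "rx": 0, "ry": 0, "rz": 0, "claw": 1},
    {"dx": 0.15, "dy": 0.4, "dz": 0, "rx": 0, "ry": 0, "rz": 0, "claw": 1},
    {"dx": 0, "dy": 0.35, "dz": 0, "rx": 0, "ry": 0, "rz": 0, "claw": 1},
    {"dx": 0, "dy": 0.17, "dz": 0, "rx": 0, "ry": 0, "rz": 0, "claw": 1}
  ]
}}

```text
time_s: 33.4
ee_pos: [0.4902, -0.0686, 0.1427]
eef_rot: [-3.141, 0.003, -0.107]
force: [-0.1, -0.3, -0.9]
grip_width: 0.0216
grip_force: 25.0
```

Request:
{"method": "step_arm", "body": {
  "plan": [
    {"dx": 0, "dy": 0, "dz": 0, "rx": 0, "ry": 0, "rz": 0, "claw": 1},
    {"dx": 0, "dy": 0, "dz": 0, "rx": 0, "ry": 0, "rz": 0, "claw": 1}
  ]
}}

```text
time_s: 33.6
ee_pos: [0.4906, -0.066, 0.1434]
eef_rot: [-3.141, 0.002, -0.105]
force: [0.2, 0.4, -1.3]
grip_width: 0.0217
grip_force: 25.0
```

```bash
python3 - <<'E'
from h import *
p=wcam(); o=telemetry.get_obs(); print(o['ee_pos'],o['grip_width'],o['grip_force'])
C=cloud(p);m=(C[...,2]>.11)&(C[...,2]<.15)&(C[...,0]<.6)&(p['img'][...,0]>p['img'][...,2]*1.5)
q=C[m]; print(len(q),cv2.minAreaRect((q[:,:2]*1000).astype(np.float32)))
to([rack(-.056,-.128,.145),rack(-.056,-.128,.0535)],-.104)
E
```

```text
[ 0.49080768 -0.06557546  0.14370173] 0.021260475431582954 24.98718023300171
7784 ((500.1973571777344, -67.57657623291016), (22.089923858642578, 111.76457214355469), 82.99653625488281)
turn [-0.     0.001 -0.   ]
shift [ 0.02  0.   -0.01]
shift [-0.   -0.    0.91]
```

Request:
{"method": "step_arm", "body": {
  "plan": [
    {"dx": 0, "dy": 0, "dz": 0.3, "rx": 0, "ry": 0, "rz": 0, "claw": 1},
    {"dx": 0, "dy": 0, "dz": 0.3, "rx": 0, "ry": 0, "rz": 0, "claw": 1},
    {"dx": 0, "dy": 0, "dz": 0.2, "rx": 0, "ry": 0, "rz": 0, "claw": 1},
    {"dx": 0, "dy": 0, "dz": 0.1, "rx": 0, "ry": 0, "rz": 0, "claw": 1},
    {"dx": 0, "dy": 0, "dz": 0, "rx": 0, "ry": 0, "rz": 0, "claw": 1},
    {"dx": 0, "dy": 0, "dz": 0, "rx": 0, "ry": 0, "rz": 0, "claw": 1}
  ]
}}

```text
time_s: 34.25
ee_pos: [0.4916, -0.066, 0.0553]
eef_rot: [3.142, -0.001, -0.104]
force: [-0.3, 0.3, -0.9]
grip_width: 0.0212
grip_force: 25.0
```

```bash
python3 - <<'E'
from h import *
p=wcam(); o=telemetry.get_obs(); print(o['ee_pos'],o['grip_width'],o['force']); inrack(p)
to([rack(-.056,-.128,.0505)],-.104)
E
```

```text
[ 0.49170993 -0.06610996  0.05560135] 0.021467824679046205 [ 1.17869382 -0.55777996 -0.48451275]
groove 1 9038 x [-0.1281 -0.0013] y-y0 -0.0047 slope -0.001 ztop 0.0479
groove 3 8025 x [-0.1709 -0.0634] y-y0 -0.0001 slope -0.007 ztop 0.0535
turn [ 0.    -0.001 -0.   ]
shift [0.01 0.   0.05]
```

Request:
{"method": "step_arm", "body": {
  "plan": [
    {"dx": 0, "dy": 0, "dz": 0.04, "rx": 0, "ry": 0, "rz": 0, "claw": 1},
    {"dx": 0, "dy": 0, "dz": 0.01, "rx": 0, "ry": 0, "rz": 0, "claw": 1},
    {"dx": 0, "dy": 0, "dz": 0, "rx": 0, "ry": 0, "rz": 0, "claw": 0.55},
    {"dx": 0, "dy": 0, "dz": 0, "rx": 0, "ry": 0, "rz": 0, "claw": 0.55},
    {"dx": 0, "dy": 0, "dz": 0, "rx": 0, "ry": 0, "rz": 0, "claw": 0.55},
    {"dx": 0, "dy": 0, "dz": -0.1, "rx": 0, "ry": 0, "rz": 0, "claw": 0.55},
    {"dx": 0, "dy": 0, "dz": -0.3, "rx": 0, "ry": 0, "rz": 0, "claw": 0.55},
    {"dx": 0, "dy": 0, "dz": -0.3, "rx": 0, "ry": 0, "rz": 0, "claw": 0.55},
    {"dx": 0, "dy": 0, "dz": 0, "rx": 0, "ry": 0, "rz": 0, "claw": 0.8}
  ]
}}

```text
time_s: 35.2
ee_pos: [0.4928, -0.0667, 0.1238]
eef_rot: [3.141, -0.006, -0.105]
force: [0.1, -0.8, -0.2]
grip_width: 0.0377
grip_force: 0.0
```

```bash
python3 - <<'E'
from h import *
p=wcam(); print(pose()[0]); inrack(p)
to([rack(-.056,-.216,.12),rack(-.056,-.216,.05)],-.104)
E
```

```text
[ 0.49195511 -0.06651507  0.12170881]
groove 1 4983 x [-0.1281  0.0006] y-y0 -0.0036 slope -0.001 ztop 0.048
groove 3 4768 x [-0.1925 -0.0634] y-y0 0.0006 slope -0.002 ztop 0.0481
turn [ 0.    -0.002 -0.   ]
shift [-0.88 -0.    0.02]
shift [-0.  -0.   0.7]
```

Request:
{"method": "step_arm", "body": {
  "plan": [
    {"dx": -0.3, "dy": 0, "dz": 0, "rx": 0, "ry": 0, "rz": 0, "claw": 1},
    {"dx": -0.4, "dy": 0, "dz": 0, "rx": 0, "ry": 0, "rz": 0, "claw": 1},
    {"dx": -0.2, "dy": 0, "dz": 0, "rx": 0, "ry": 0, "rz": 0, "claw": 1},
    {"dx": 0, "dy": 0, "dz": 0, "rx": 0, "ry": 0, "rz": 0, "claw": 1},
    {"dx": 0, "dy": 0, "dz": 0.3, "rx": 0, "ry": 0, "rz": 0, "claw": 1},
    {"dx": 0, "dy": 0, "dz": 0.3, "rx": 0, "ry": 0, "rz": 0, "claw": 1},
    {"dx": 0, "dy": 0, "dz": 0.11, "rx": 0, "ry": 0, "rz": 0, "claw": 1},
    {"dx": 0, "dy": 0, "dz": 0, "rx": 0, "ry": 0, "rz": 0, "claw": 1},
    {"dx": 0, "dy": 0, "dz": 0, "rx": 0, "ry": 0, "rz": 0, "claw": 1}
  ]
}}

```text
time_s: 36.15
ee_pos: [0.4023, -0.057, 0.0492]
eef_rot: [3.142, -0.0, -0.105]
force: [0.0, 0.0, -0.2]
grip_width: 0.0001
grip_force: 0.0
```

```bash
python3 - <<'E'
from h import *
o=telemetry.get_obs();print(o['ee_pos'],o['grip_width'],o['force']); inrack(wcam())
to([rack(-.056,-.146,.05)],-.104)
E
```

```text
[ 0.40226808 -0.05701304  0.04922728] 0.00010278372417574873 [ 0.03498618  0.015653   -0.23895197]
groove 1 3628 x [-0.1291 -0.092 ] y-y0 -0.0051 slope -0.06 ztop 0.048
groove 3 9477 x [-0.2108 -0.0963] y-y0 0.0005 slope -0.002 ztop 0.048
turn [ 0.    -0.001 -0.   ]
shift [ 0.72 -0.   -0.  ]
```

Request:
{"method": "step_arm", "body": {
  "plan": [
    {"dx": 0.1, "dy": 0, "dz": -0.01, "rx": 0, "ry": 0, "rz": 0, "claw": 1},
    {"dx": 0.08, "dy": 0, "dz": 0, "rx": 0, "ry": 0, "rz": 0, "claw": 1},
    {"dx": 0.08, "dy": 0, "dz": 0, "rx": 0, "ry": 0, "rz": 0, "claw": 1},
    {"dx": 0.08, "dy": 0, "dz": 0, "rx": 0, "ry": 0, "rz": 0, "claw": 1},
    {"dx": 0.08, "dy": 0, "dz": 0, "rx": 0, "ry": 0, "rz": 0, "claw": 1},
    {"dx": 0.08, "dy": 0, "dz": 0, "rx": 0, "ry": 0, "rz": 0, "claw": 1},
    {"dx": 0.08, "dy": 0, "dz": 0, "rx": 0, "ry": 0, "rz": 0, "claw": 1},
    {"dx": 0.07, "dy": 0, "dz": 0, "rx": 0, "ry": 0, "rz": 0, "claw": 1},
    {"dx": 0.04, "dy": 0, "dz": 0, "rx": 0, "ry": 0, "rz": 0, "claw": 1},
    {"dx": 0.03, "dy": 0, "dz": 0, "rx": 0, "ry": 0, "rz": 0, "claw": 1}
  ]
}}

```text
time_s: 37.2
ee_pos: [0.4734, -0.0644, 0.0495]
eef_rot: [-3.142, 0.0, -0.105]
force: [-1.5, -0.3, 0.6]
grip_width: 0.0004
grip_force: 0.3
```

Request:
{"method": "step_arm", "body": {
  "plan": [
    {"dx": 0.02, "dy": 0, "dz": 0, "rx": 0, "ry": 0, "rz": 0, "claw": 1},
    {"dx": 0.02, "dy": 0, "dz": 0, "rx": 0, "ry": 0, "rz": 0, "claw": 1},
    {"dx": 0.02, "dy": 0, "dz": 0, "rx": 0, "ry": 0, "rz": 0, "claw": 1},
    {"dx": 0, "dy": 0, "dz": 0, "rx": 0, "ry": 0, "rz": 0, "claw": 1},
    {"dx": 0, "dy": 0, "dz": 0, "rx": 0, "ry": 0, "rz": 0, "claw": 1}
  ]
}}

```text
time_s: 37.7
ee_pos: [0.4791, -0.0651, 0.0496]
eef_rot: [3.142, -0.0, -0.105]
force: [0.1, -0.5, 0.6]
grip_width: 0.0005
grip_force: 0.0
```

Request:
{"method": "step_arm", "body": {
  "plan": [
    {"dx": 0.01, "dy": 0, "dz": 0, "rx": 0, "ry": 0, "rz": 0, "claw": 1},
    {"dx": 0, "dy": 0, "dz": 0, "rx": 0, "ry": 0, "rz": 0, "claw": 1},
    {"dx": 0, "dy": 0, "dz": 0, "rx": 0, "ry": 0, "rz": 0, "claw": 1}
  ]
}}

```text
time_s: 38.0
ee_pos: [0.4802, -0.0652, 0.0496]
eef_rot: [-3.142, -0.0, -0.105]
force: [-0.2, -0.2, 0.5]
grip_width: 0.0002
grip_force: 0.0
```

```bash
python3 - <<'E'
from h import *
o=telemetry.get_obs();print(o['ee_pos'],o['force']); print((np.array(o['ee_pos'])[:2]-O)@rx); inrack(wcam())
E
```

```text
[ 0.48017997 -0.06516004  0.04960812] [-0.17337111 -0.24374135  0.53736594]
-0.14024626428853204
groove 1 8381 x [-0.1281 -0.014 ] y-y0 -0.0049 slope -0.011 ztop 0.048
groove 3 8581 x [-0.1304 -0.0178] y-y0 0.0004 slope -0.002 ztop 0.048
```

Contact is expected about 2 mm further on.

Request:
{"method": "step_arm", "body": {
  "plan": [
    {"dx": 0.01, "dy": 0, "dz": 0, "rx": 0, "ry": 0, "rz": 0, "claw": 1},
    {"dx": 0, "dy": 0, "dz": 0, "rx": 0, "ry": 0, "rz": 0, "claw": 1},
    {"dx": 0, "dy": 0, "dz": 0, "rx": 0, "ry": 0, "rz": 0, "claw": 1}
  ]
}}

```text
time_s: 38.35
ee_pos: [0.4812, -0.0653, 0.0496]
eef_rot: [-3.142, -0.0, -0.105]
force: [-0.1, -0.8, 0.1]
grip_width: 0.0006
grip_force: 0.0
```

Request:
{"method": "step_arm", "body": {
  "plan": [
    {"dx": 0.01, "dy": 0, "dz": 0, "rx": 0, "ry": 0, "rz": 0, "claw": 1},
    {"dx": 0, "dy": 0, "dz": 0, "rx": 0, "ry": 0, "rz": 0, "claw": 1},
    {"dx": 0, "dy": 0, "dz": 0, "rx": 0, "ry": 0, "rz": 0, "claw": 1}
  ]
}}

```text
time_s: 38.65
ee_pos: [0.4817, -0.0653, 0.0495]
eef_rot: [-3.142, 0.001, -0.105]
force: [-6.4, 0.5, 2.6]
grip_width: 0.0008
grip_force: 2.6
```

Request:
{"method": "step_arm", "body": {
  "plan": [
    {"dx": 0.005, "dy": 0, "dz": 0, "rx": 0, "ry": 0, "rz": 0, "claw": 1},
    {"dx": 0, "dy": 0, "dz": 0, "rx": 0, "ry": 0, "rz": 0, "claw": 1},
    {"dx": 0, "dy": 0, "dz": 0, "rx": 0, "ry": 0, "rz": 0, "claw": 1}
  ]
}}

```text
time_s: 38.95
ee_pos: [0.4818, -0.0653, 0.0494]
eef_rot: [-3.141, 0.002, -0.105]
force: [-8.3, -0.0, 5.8]
grip_width: 0.0005
grip_force: 4.5
```

Request:
{"method": "step_arm", "body": {
  "plan": [
    {"dx": -0.02, "dy": 0, "dz": 0, "rx": 0, "ry": 0, "rz": 0, "claw": 1},
    {"dx": -0.08, "dy": 0, "dz": 0, "rx": 0, "ry": 0, "rz": 0, "claw": 1},
    {"dx": 0, "dy": 0, "dz": -0.3, "rx": 0, "ry": 0, "rz": 0, "claw": 1},
    {"dx": 0, "dy": 0, "dz": -0.4, "rx": 0, "ry": 0, "rz": 0, "claw": 1},
    {"dx": 0, "dy": -0.2, "dz": -0.4, "rx": 0, "ry": 0, "rz": 0, "claw": 1},
    {"dx": 0, "dy": -0.38, "dz": -0.4, "rx": 0, "ry": 0, "rz": 0, "claw": 1},
    {"dx": 0, "dy": 0, "dz": -0.4, "rx": 0, "ry": 0, "rz": 0, "claw": 1},
    {"dx": 0, "dy": 0, "dz": 0, "rx": 0, "ry": 0, "rz": 0, "claw": 1},
    {"dx": 0, "dy": 0, "dz": 0, "rx": 0, "ry": 0, "rz": 0, "claw": 1}
  ]
}}

```text
time_s: 39.85
ee_pos: [0.4783, -0.0102, 0.236]
eef_rot: [-3.142, -0.002, -0.104]
force: [-0.1, -0.2, -0.2]
grip_width: 0.0006
grip_force: 0.0
```

```bash
python3 - <<'E'
from h import *
p=wcam('w10.png'); inrack(p)
t=shot('top','top1.png'); things(t,.022,area=20); print('box'); things(t,.022,(.45,.65,-.48,-.32),20); inrack(t)
a=cv2.imread('pics/top1.png')[95:295,130:430]; cv2.imwrite('pics/t1.png',cv2.resize(a,(800,533),interpolation=cv2.INTER_CUBIC))
E
```

```text
groove 1 2467 x [-0.1286  0.0006] y-y0 -0.001 slope -0.002 ztop 0.0481
groove 3 2432 x [-0.1286  0.0002] y-y0 0.0019 slope -0.004 ztop 0.0481
n 95 rect [570.4 381.6] [18. 16.] mean [570.  381.2] yaw -0.494 ztop 0.062 rgb [137 131 113]
box
n 96 rect [ 630.8 -453.4] [69.  8.] mean [ 630.5 -452.4] yaw 0.938 ztop 0.046 rgb [50 72 55]
n 71 rect [ 601.5 -344.4] [ 8. 62.] mean [ 603.4 -344.9] yaw -0.663 ztop 0.047 rgb [67 92 74]
n 174 rect [ 523.7 -442.4] [ 10. 119.] mean [ 523.3 -440.9] yaw -0.615 ztop 0.047 rgb [55 80 61]
n 117 rect [ 552.3 -414.2] [34. 35.] mean [ 551.6 -413.7] yaw -0.493 ztop 0.035 rgb [89 57 43]
n 105 rect [ 539.1 -369.4] [32. 31.] mean [ 538.6 -368.8] yaw -1.334 ztop 0.034 rgb [93 61 45]
n 30 rect [ 461.7 -397.7] [ 6. 21.] mean [ 460.4 -397.1] yaw -0.521 ztop 0.046 rgb [64 88 67]
```

View pics/w10.png

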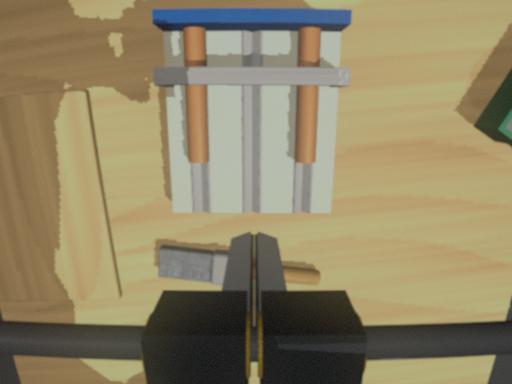

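View pics/t1.png

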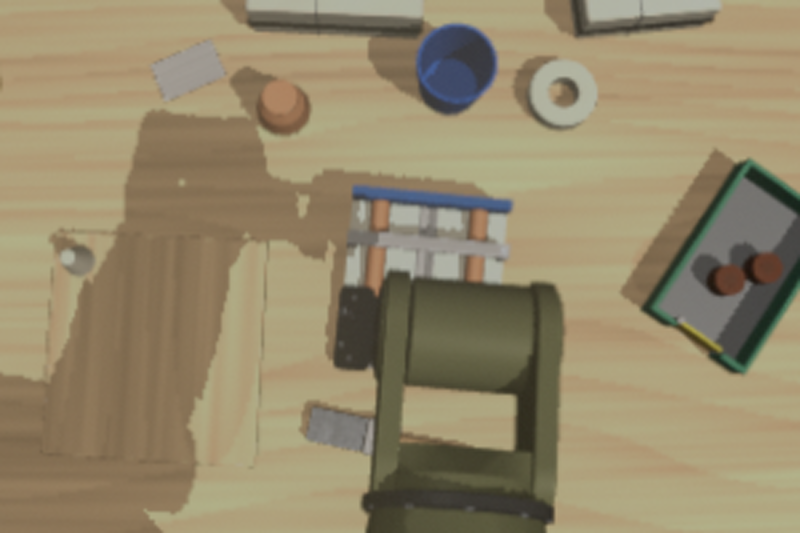

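Both rods touch the blue stop (ends at v≈28 in the wrist picture). Both plugs are in the box, at (728,278) and (766,267) in the crop; one was nudged but is well inside. The flap is shut and the bystanders have not moved. I'm handing in.

```bash
python3 -c "
from station import hand_in
print(hand_in())"
```

```text
the job is handed in; nothing more can be done
None
```

The board is cleared and the job is handed in: both clay rods sit in the outer grooves against the blue stop, both sprue plugs are in the reclaim box with the flap shut, and the cone, vase, pot, ring and brush were left where they were (the hand-in returned no verdict).

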